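# Put the pneumatics practice parts back in their trays

### The arm

A 6-joint arm with a two-finger parallel gripper is mounted at the origin on the work surface. World frame = base frame: x ahead of the robot, y to its left, z up, the work surface at z = 0. Lengths are in m, angles in rad, forces in N, time in s.
With the tool pointing down it reaches from about 0.375 to 0.925 m from the base axis. Payload 5.7 kg.
Tool frame: the origin (TCP) lies at the very end of the fingers, on their centre line; the grasp point (between the pads) lies 19 mm behind it; z points along the fingers, x is the direction in which the jaws open and shut, and the axes are right-handed (so a half turn about z gives the same grasp; the last joint's range is limited). The gripper opens to 88 mm and grips with 3 to 60 N. Pads are 20 mm wide; open, the fingers measure 115 mm over their backs; the gripper's body (75 mm by 178 mm) begins 61 mm behind the grasp point.
Start: joints at [-1.244, 0.359, 1.51, -0, 1.272, -0.115], TCP at [0.257, -0.542, 0.223] pointing down, gripper open.
Joint ranges: [-2.97, 2.97], [-1.01, 2.36], [0.21, 2.38], [-0.96, 4.11], [0.2, 2.71], [-2.98, 2.98]. Speed limits (rad/s): [2.39, 2.39, 3.14, 3.14, 3.14, 3.14].

### API

Orientations are given as a rotation vector (axis times angle).
In Python, from station import sense, get_image, job_done, regions_of, pinpoint gives the robot as it stands.
- The arm moves only by the tool play_rows, never from a script. Its argument "increments" is a list of rows, each a list of 3 entries, a list of its own where there are three numbers: the shift along the tool's x, y, z normalised to -1 to 1, where 1 is 0.025 m, then the turn, a rotation vector about the tool's x, y, z normalised to -1 to 1, where 1 is 30 degrees, then the finger opening in mm, from 0 to 87.8. In form: [[[x, y, z], [ax, ay, az], gripper], ...]. A call has 1 to 5 rows; each row shifts and turns the commanded pose from where the row before left it, along the tool's axes as they then stand; what a row does not reach is not made up. A row lasts 1/12 s, in which the tool goes at most 41.7 mm and 7.16 degrees, less where a joint would pass 70% of its speed; a pose out of reach is approached as far as the arm can. A call with a number of a shift or a turn outside -1 to 1 is refused whole. A call with a gripper value outside its range is refused whole. The fingers move at their own pace and stop on an object; "grip_force" is the grip in N (left out, the last holds). Time passes only in rows, so rows that do not move let the fingers close. It gives the time, the measured TCP pose, the force and the opening at its end, in the units of the state.
- sense(): the state, without advancing time (a new reading comes with each control period).
- get_image(name): name is "scene" or "top"; returns a dict with "image" (480x640x3 uint8, red, green, blue), "z_map" (480x640 float32, m along the optical axis (not along the pixel's ray), 0 where there is no reading), "vertical_fov" (degrees; the focal length in pixels is half the picture's height over the tangent of half this angle, whatever the lens; pixels are square), "cx", "cy" (the principal point, pixels), "distortion" ([k1, k2, p1, p2, k3] as OpenCV has them; the pictures are not rectified), "R" (3x3) and "t" (3): a world point X has camera coordinates R X + t. Camera axes: x right, y down, z forward; pixel columns grow to the right and rows downward; lengths in m; the calibration is good to about 2 mm. A picture is of the moment at which its call begins.
- job_done(): hands the job in, once; it reports no verdict.
Trained networks look in the newest picture that a camera, given by its name, has taken for a name from the list of things; names that differ only in an ending like _2 or _b are one class to them, and where a whole thing is asked for, a point or a joint stands for the part that bears it (a point fixed in the world has none). Each returns a list of dicts, best first, with "confidence" (0 to 1); they miss things now and then, are a little off and sometimes report something else, mostly with a low value. They report only what shows in the picture. A call takes as long as a camera call.
- regions_of(camera, target): "region" (480x640 bool, what is visible of it) and "box" ([left, top, right, bottom] in pixels, round what is visible of it).
- pinpoint(camera, target): "location" ([column, row] in pixels: a listed point, or the origin of a listed thing).
The state is a dict: "time": time; "q": joint angles; "qd": joint speeds; "joint_torque": joint torques, N m; "ee_pos": TCP position; "tool_rot": TCP orientation; "contact_force": force on the tool from outside, world axes, zero at the start; "ft_torque": the same for the moment, N m; "grip_width": finger opening in m.
Only numpy, scipy, OpenCV 4.12 (cv2) and the standard library are available. Lean on these libraries where they do the work, as an engineer would, in place of code of your own. Each camera call takes 0.05 s, during which the arm holds its last target.

### The job

The pneumatics lesson is over: put the parts on the bench back into their green trays. Each of the two round pressure gauges goes into a round well of its own, each of the two push-button valves into a rectangular bay of its own in the two-bay tray, and the air cylinder into the long undivided tray; each must stand or lie upright and flat on the tray floor, inside the rim. Set the parts down, do not drop or throw them.

Things in the scene. Friction and masses are not known exactly. Their poses are not given: they have to be found in the camera images.
- gauge_a: pressure gauge lying face up: a plain round drum 50 mm in diameter and 38 mm high, dark steel case with straight sides, white dial with a needle on top. Loose, about 0.16 kg. Origin: centre of its underside, z up. The two gauges are identical.
- gauge_b: pressure gauge lying face up: a plain round drum 50 mm in diameter and 38 mm high, dark steel case with straight sides, white dial with a needle on top. Loose, about 0.16 kg. Origin: centre of its underside, z up. The two gauges are identical.
- valve_a: push-button valve: aluminium block 44 mm along its x by 38 mm along its y by 36 mm high, with a brass port (18 mm diameter, 6 mm long) on each x end, so 56 mm long over all, and a black round button (22 mm diameter) in the middle of its top, rising to 50 mm. Grip it across the 38 mm. Loose, about 0.18 kg. Origin: centre of its underside, z up. The two valves are identical.
- valve_b: push-button valve: aluminium block 44 mm along its x by 38 mm along its y by 36 mm high, with a brass port (18 mm diameter, 6 mm long) on each x end, so 56 mm long over all, and a black round button (22 mm diameter) in the middle of its top, rising to 50 mm. Grip it across the 38 mm. Loose, about 0.18 kg. Origin: centre of its underside, z up. The two valves are identical.
- cylinder: air cylinder lying flat, loose, 0.3 kg: two square aluminium heads (40 x 40 mm, 20 mm long), between them a barrel with tie rods (60 mm long, 36 mm wide, 2 to 38 mm above the underside), a thin 26 mm rod at the +x end; 126 mm long in all. Origin: mid-length, on the underside; x towards the rod, z up. Barrel from x = -43 to +17 mm: grip it across y near x = -13. Rod may end either way.
- gauge_tray: tray with two round wells side by side, 90 x 172 mm outside. Well centres at y = -41 and +41 mm, x = 0; inner diameter of each 74 mm. Fixed to the table, green plastic, floor 4 mm thick, rim 14 mm above the table, walls 4 mm. Origin: centre of its underside; x across the tray, y along its length, z up.
- valve_tray: tray with two rectangular bays, 70 x 172 mm outside, one cross wall in the middle. Bay centres at y = -42 and +42 mm, x = 0; each bay is 62 mm along x and 80 mm along y inside; a valve lies with its length along the tray's y. Fixed to the table, green plastic, floor 4 mm thick, rim 14 mm above the table, walls 4 mm. Origin: centre of its underside; x across the tray, y along its length, z up.
- cylinder_tray: tray with one long bay, 72 x 158 mm outside, no cross wall; 64 mm along x and 150 mm along y inside, centred on the origin. Fixed to the table, green plastic, floor 4 mm thick, rim 14 mm above the table, walls 4 mm. Origin: centre of its underside; x across the tray, y along its length, z up.

How it is judged:
By the outcome, as a careful person would: the job done as asked, in the order asked, and still so for the second after the job is handed in, with the robot touching nothing.
It also fails if it takes over 106 s, if anything falls off the work surface, if the arm or the gripper's body presses on something with over 40 N, if the wrist force passes 120 N, or if a joint passes its speed limit or range.

## Working session

There is one attempt and no reset: what is moved stays moved. The work goes in short steps, Python scripts to look and compute and a tool call to move; the robot and the scene stay as the last step left them, time stands still between calls to the robot, and variables do not carry over. Pictures are saved under pics/ and viewed, and the job is handed in when it is done.

Besides the shell and the picture viewer there is one more tool, called after ">>>" as name(argument=value, ...), one argument or row to a line, values as JSON. play_rows: Moves the arm, as the interface text tells. Scaled input: -1 to 1 covers 0.025 m each way for a shift and 30 degrees each way for a turn. Its arguments: {"type":"object","properties":{"increments":{"type":"array","items":{"type":"array"}},"grip_force":{"type":"number"}},"required":["increments"]}

```bash
ls; mkdir -p pics
python3 - <<'E'
from station import sense,get_image
import cv2,numpy as np,pickle
s=sense();print(s)
for n in("scene","top"):
    d=get_image(n);pickle.dump(d,open(n+".pkl","wb"))
    cv2.imwrite(f"pics/{n}0.png",d["image"][:,:,::-1])
    print(n,d["vertical_fov"],d["cx"],d["cy"],d["distortion"],d["R"],d["t"])
print(sense()["time"])
E
```

```text
pics
{'time': 0.0, 'q': array([-1.24413175e+00,  3.59493053e-01,  1.51145483e+00,  2.14276756e-05,
        1.27253216e+00, -1.15077113e-01]), 'qd': array([-0.00090937,  0.00027562,  0.00097957, -0.00135667,  0.00258251,
        0.00024199]), 'joint_torque': array([-9.91301276e-04, -5.15383923e+01, -2.70723867e+01,  6.70678332e-02,
        3.52409680e-02, -1.51798886e-04]), 'ee_pos': array([ 0.25628903, -0.54171338,  0.22180822]), 'tool_rot': array([-2.65312652e+00,  1.68016879e+00,  2.28492005e-03]), 'contact_force': array([-0.01799789, -0.09626021,  0.28755003]), 'ft_torque': array([-0.04271342,  0.03484438, -0.04301967]), 'grip_width': 0.08758043810941665}
scene 55.47997438896519 318.62125699300174 244.97882436025697 [0.00099931 0.         0.         0.         0.        ] [[ 0.37069759  0.92871024 -0.00897652]
 [ 0.68808293 -0.28111639 -0.66896596]
 [-0.62379899  0.24180748 -0.74323883]] [-0.20364857 -0.32041288  1.34066954]
top 47.127387321228156 306.80143139414463 231.94193105554703 [-0.1734596  0.         0.         0.         0.       ] [[ 0.0252825  -0.99963725  0.00928223]
 [-0.99487152 -0.02606944 -0.09772948]
 [ 0.09793601 -0.00676378 -0.99516973]] [-0.02332045  0.52728593  0.99881147]
0.1
```

View pics/top0.png

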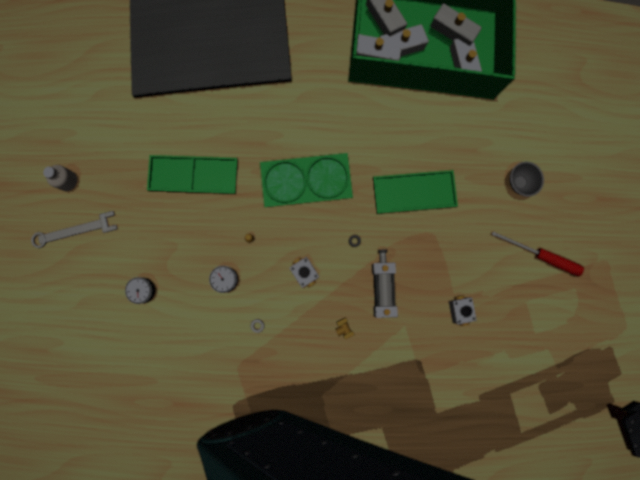

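View pics/scene0.png

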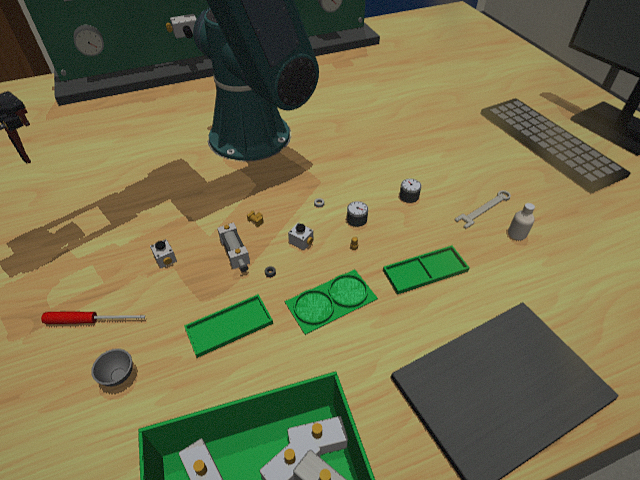

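The top view shows the gauges at about (140,290) and (223,279), and the valves at (304,271) and (463,311). The cylinder is at (385,285) with its rod up the image (+x). The trays are valve (193,175), gauge (306,180) and cylinder (415,192). Next I measure their poses.

```bash
cat > h.py <<'E'
import numpy as np,cv2,pickle
def K(d):
    f=240/np.tan(np.radians(d["vertical_fov"])/2)
    return np.array([[f,0,d["cx"]],[0,f,d["cy"]],[0,0,1.]]),np.array(d["distortion"],float)
def ray(d,uv):
    k,D=K(d);p=cv2.undistortPoints(np.array(uv,float).reshape(-1,1,2),k,D).reshape(-1,2)
    return np.c_[p,np.ones(len(p))]
def cloud(d,mask):
    v,u=np.nonzero(mask&(d["z_map"]>0));z=d["z_map"][v,u]
    P=(ray(d,np.c_[u,v])*z[:,None]-d["t"])@d["R"]
    return P
def onplane(d,uv,h):
    r=ray(d,uv)@d["R"];c=-d["R"].T@d["t"]
    s=(h-c[2])/r[:,2];return c+r*s[:,None]
def proj(d,X):
    k,D=K(d);rv,_=cv2.Rodrigues(d["R"]);return cv2.projectPoints(np.array(X,float).reshape(-1,1,3),rv,d["t"],k,D)[0].reshape(-1,2)
E
python3 - <<'E'
from h import *
from station import *
out={}
for n in("top","scene"):
    d=get_image(n);pickle.dump(d,open(n+".pkl","wb"))
    for t in("gauge_a","valve_a","cylinder","gauge_tray","valve_tray","cylinder_tray"):
        for r in regions_of(n,t):
            if r["confidence"]<.3: continue
            m=r["region"];P=cloud(d,m);out.setdefault((n,t),[]).append(r)
            zt=np.percentile(P[:,2],[2,50,95])
            v,u=np.nonzero(m);
            print(n,t,round(r["confidence"],2),r["box"],m.sum(),"cm",np.round(P.mean(0),4),"z",np.round(zt,4))
        for r in pinpoint(n,t):
            if r["confidence"]>.3: print("   pin",np.round(r["location"],1),round(r["confidence"],2),np.round(onplane(d,r["location"],0.0)[0],4))
pickle.dump(out,open("reg.pkl","wb"))
E
```

```text
top gauge_a 0.94 [127.6, 275.4, 153.3, 304.6] 703 cm [0.4105 0.2982 0.0338] z [-0.0007  0.0378  0.0413]
top gauge_a 0.93 [209.3, 267.9, 237.4, 292.9] 610 cm [0.4368 0.1414 0.0377] z [0.0193 0.0385 0.0418]
   pin [145.7 290.7] 0.87 [0.409  0.2961 0.    ]
   pin [224.9 279.7] 0.7 [0.435  0.1434 0.    ]
top valve_a 0.74 [292.0, 257.5, 318.5, 285.1] 532 cm [ 0.4542 -0.0055  0.0378] z [0.0225 0.0365 0.051 ]
top valve_a 0.6 [446.7, 294.2, 476.6, 325.4] 713 cm [ 0.3876 -0.3029  0.0315] z [-0.0007  0.035   0.0506]
top valve_a 0.42 [126.2, 276.7, 153.6, 305.2] 649 cm [0.4108 0.2977 0.0357] z [0.01   0.0381 0.0413]
   pin [305.8 271.1] 0.96 [ 0.4556 -0.0099  0.    ]
   pin [457.8 309.5] 0.57 [ 0.3882 -0.3036  0.    ]
   pin [306.6 180. ] 0.46 [ 0.631 -0.007  0.   ]
top cylinder 0.71 [370.2, 251.5, 396.7, 317.1] 1393 cm [ 0.4284 -0.1544  0.0335] z [0.0007 0.0366 0.0431]
   pin [381.5 282.7] 0.8 [ 0.4369 -0.1545  0.    ]
top gauge_tray 0.7 [259.3, 151.8, 353.7, 209.1] 4112 cm [ 0.6312 -0.0047  0.0051] z [-0.0003  0.0042  0.0141]
top gauge_tray 0.69 [208.5, 266.1, 240.1, 295.7] 658 cm [0.437  0.1
[... 1017 characters left out ...]
0.    ]
   pin [300.4 242.2] 0.63 [ 0.4534 -0.0071 -0.    ]
scene cylinder 0.92 [219.7, 223.1, 248.9, 270.5] 898 cm [ 0.4384 -0.1565  0.0334] z [0.0038 0.0376 0.0444]
   pin [234.8 254.6] 0.82 [ 0.4329 -0.1577  0.    ]
scene gauge_tray 0.8 [283.8, 271.3, 379.3, 335.4] 3108 cm [ 0.6338 -0.0087  0.0076] z [0.0027 0.0064 0.0161]
   pin [331.8 302.2] 0.73 [ 0.6354 -0.005   0.    ]
scene valve_tray 0.78 [382.9, 245.2, 468.2, 296.2] 2406 cm [0.6349 0.2148 0.0081] z [0.0016 0.0065 0.0163]
   pin [427.1 271.8] 0.55 [0.6398 0.2184 0.    ]
scene cylinder_tray 0.63 [181.4, 292.7, 270.9, 355.7] 2899 cm [ 0.6116 -0.2173  0.008 ] z [0.0024 0.0066 0.0166]
   pin [226.2 325.7] 0.74 [ 0.6085 -0.2215  0.    ]
```

```bash
cat >> h.py <<'E'
def rect(d,cx,cy,h,half=.06,px=.0004):
    n=int(2*half/px);a=(np.arange(n)+.5)*px-half
    X,Y=np.meshgrid(cx-a,cy-a,indexing="ij") # row down=-x, col right=-y
    uv=proj(d,np.c_[X.ravel(),Y.ravel(),np.full(X.size,h)]).reshape(n,n,2).astype(np.float32)
    return cv2.remap(d["image"],uv[...,0],uv[...,1],cv2.INTER_CUBIC)
E
cat > m.py <<'E'
from h import *
import sys
T=pickle.load(open("top.pkl","rb"));S=pickle.load(open("scene.pkl","rb"))
full=np.ones((480,640),bool)
C={"top":cloud(T,full),"scene":cloud(S,full)}
def near(P,x,y,r,lo,hi):
    return P[(np.hypot(P[:,0]-x,P[:,1]-y)<r)&(P[:,2]>lo)&(P[:,2]<hi)]
def mar(P):
    r=cv2.minAreaRect((P[:,:2]*1000).astype(np.float32));return [np.round(v,1) for v in r]
objs=dict(ga=(.41,.298,.038),gb=(.437,.142,.038),va=(.455,-.007,.036),vb=(.388,-.304,.036),cyl=(.43,-.155,.04))
for k,(x,y,h) in objs.items():
    for c in C:
        r=.085 if k=="cyl" else .045
        P=near(C[c],x,y,r,h-.006,h+.003 if k!="cyl" else h+.006)
        b=cv2.minEnclosingCircle((P[:,:2]*1000).astype(np.float32))
        print(k,c,len(P),np.round(P.mean(0)*1000,1),"mar",mar(P),"circ",np.round(b[0],1),round(b[1],1))
        if k[0]=="v":
            B=near(C[c],x,y,r,.045,.06);print("   button",len(B),np.round(B.mean(0)*1000,1))
for k,(x,y) in dict(gt=(.631,-.006),vt=(.638,.217),ct=(.614,-.217)).items():
    for c in C:
        P=near(C[c],x,y,.11,.0105,.02);g=mar(P)
        im=(T if c=="top" else S)["image"]
        d=T if c=="top" else S
        hsv=cv2.cvtColor(d["image"],cv2.COLOR_RGB2HSV)
        m=cv2.inRange(hsv,(50,120,30),(80,255,255))>0
        v,u=np.nonzero(m);Q=onplane(d,np.c_[u,v],.0115);Q=Q[np.hypot(Q[:,0]-x,Q[:,1]-y)<.11]
        print(k,c,len(P),g,"col",len(Q),mar(Q))
tiles=[]
for c,d in (("t",T),("s",S)):
    tiles.append(np.hstack([cv2.resize(rect(d,x,y,h,.045 if k!="cyl" else .075),(160,160)) for k,(x,y,h) in objs.items()]))
cv2.imwrite("pics/rect1.png",np.vstack(tiles)[:,:,::-1])
E
python3 m.py
```

```text
ga top 525 [410.1 300.6  38.1] mar [array([410.4, 300.7]), array([48.2, 50.3]), np.float64(2.2)] circ [410.1 301.1] 25.8
ga scene 164 [414.  298.1  38.5] mar [array([409.6, 300.2]), array([50.3, 50.8]), np.float64(30.6)] circ [408.9 301.8] 28.1
gb top 542 [436.5 142.5  38.2] mar [array([436.8, 142.8]), array([49.9, 49.6]), np.float64(47.7)] circ [436.8 142.8] 25.7
gb scene 189 [440.2 140.7  38.9] mar [array([436.9, 142.5]), array([48.6, 50.4]), np.float64(56.7)] circ [436.  143.7] 26.8
va top 360 [453.4  -5.3  35.8] mar [array([454.1,  -5.2]), array([44.8, 37.9]), np.float64(34.0)] circ [453.7  -5.4] 27.8
   button 112 [453.7  -5.4  49.8]
va scene 183 [458.3  -8.   36.3] mar [array([454. ,  -4.3]), array([51.5, 40.9]), np.float64(34.6)] circ [450.4  -5.1] 29.4
   button 67 [454.5  -6.5  51.2]
vb top 363 [ 387.8 -304.1   35.6] mar [array([ 386.5, -306.3]), array([51.8, 38.7]), np.float64(12.8)] circ [ 387.8 -305.5] 28.5
   button 112 [ 387.7 -305.2   49.8]
vb scene 174 [ 395.3 -304.1   36.7] mar [array([ 389.8, -304.9]), array([50.6, 37.9]), np.float64(11.1)] circ [ 387.7 -306.1] 27.6
[... 504 characters left out ...]
), np.float64(7.1)] col 3006 [array([635.2,  -7.5]), array([ 91.3, 170.4]), np.float64(7.6)]
vt top 600 [array([635.7, 214.4]), array([173.3,  72.2]), np.float64(88.8)] col 3140 [array([635.5, 214.7]), array([172.1,  70.2]), np.float64(89.0)]
vt scene 624 [array([635.1, 214.9]), array([174.1,  73.4]), np.float64(89.1)] col 2171 [array([637.4, 214.4]), array([177.2,  77.4]), np.float64(89.0)]
ct top 522 [array([ 613. , -216.1]), array([ 73.6, 159.1]), np.float64(7.1)] col 2973 [array([ 613.2, -216. ]), array([ 71.8, 158.1]), np.float64(6.6)]
ct scene 657 [array([ 611.8, -215.9]), array([ 75. , 158.6]), np.float64(6.7)] col 2783 [array([ 613.9, -215.8]), array([ 79.8, 158.5]), np.float64(6.5)]
```

View pics/rect1.png

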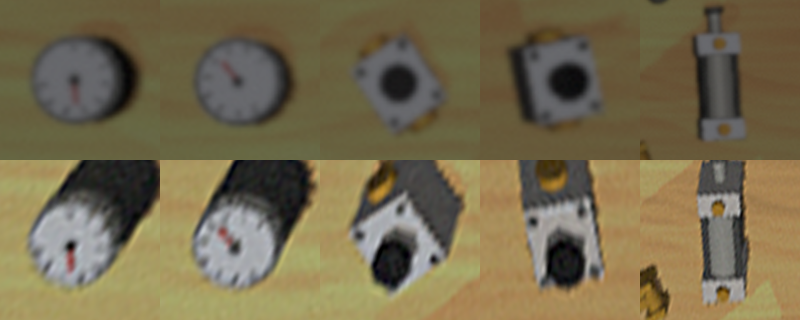

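```bash
cat > plan.py <<'E'
# usage: plan.py grip  "x,y,z,alpha" ... (mm,deg)  ; prints rows from the measured pose
import sys,numpy as np
from scipy.spatial.transform import Rotation as Ro
from station import sense
s=sense();p=s["ee_pos"]*1000;R=Ro.from_rotvec(s["tool_rot"]).as_matrix()
a=np.degrees(np.arctan2(R[1,0],R[0,0]))
print("t",round(s["time"],2),"pose",np.round(p,1),"alpha",round(a,2),"tilt",np.round(np.degrees(np.arccos(-R[2,2])),2),"w",round(s["grip_width"]*1000,1),"F",np.round(s["contact_force"],1))
g=float(sys.argv[1]);rows=[];sp=1.0
for w in sys.argv[2:]:
    if w.startswith("v"): sp=float(w[1:]);continue
    t=np.array([float(v) for v in w.split(",")]);da=(t[3]-a)
    n0=0
    while n0<80:
        d=t[:3]-p;da=t[3]-a
        if np.linalg.norm(d)<.3 and abs(da)<.25:break
        c,q=np.cos(np.radians(a)),np.sin(np.radians(a))
        M=np.array([[c,q,0],[q,-c,0],[0,0,-1]])  # rows tool axes in world
        u=M@d/25;k=max(abs(u).max()/sp,np.linalg.norm(u)/1.6/sp,1);
        na=max(abs(da)/6.9,1);k2=k
        # spread evenly
        u=u/np.ceil(k); r=-da/30/np.ceil(na)
        if n0==0 or True:
            u=np.round(u,2);r=round(r,2)
        rows.append([list(map(float,u)),float(r)])
        p=p+M.T@u*25;a=a-r*30;n0+=1
f=lambda v:("%g"%v)
for i in range(0,len(rows),5):
    print("["+",".join("[[%s],[0,0,%s],%g]"%(",".join(f(x+0.) for x in u),f(r+0.),g) for u,r in rows[i:i+5])+"]")
print(len(rows),"rows; end",np.round(p,1),round(a,2))
E
python3 plan.py 80 450,0,150,7.5 410,300.7,100,7.5
```

```text
t 1.4 pose [ 256.5 -542.3  222.6] alpha -64.69 tilt 0.01 w 87.9 F [ 0.4 -0.4  0.2]
[[[-0.96,-0.96,0.17],[0,0,-0.22],80],[[-0.79,-1,0.16],[0,0,-0.22],80],[[-0.6,-0.96,0.14],[0,0,-0.22],80],[[-0.46,-0.97,0.14],[0,0,-0.22],80],[[-0.32,-0.96,0.13],[0,0,-0.22],80]]
[[[-0.21,-0.99,0.13],[0,0,-0.22],80],[[-0.09,-0.95,0.12],[0,0,-0.22],80],[[0.02,-0.95,0.12],[0,0,-0.22],80],[[0.13,-0.94,0.12],[0,0,-0.22],80],[[0.25,-0.99,0.13],[0,0,-0.21],80]]
[[[0.36,-0.96,0.13],[0,0,-0.22],80],[[0.47,-0.91,0.13],[0,0,0],80],[[0.47,-0.91,0.13],[0,0,0],80],[[0.47,-0.91,0.13],[0,0,0],80],[[0.47,-0.91,0.13],[0,0,0],80]]
[[[0.47,-0.91,0.13],[0,0,0],80],[[0.47,-0.91,0.13],[0,0,0],80],[[0.47,-0.91,0.13],[0,0,0],80],[[0.47,-0.91,0.13],[0,0,0],80],[[0.47,-0.91,0.12],[0,0,0],80]]
[[[0.46,-0.92,0.13],[0,0,0],80],[[0.47,-0.91,0.12],[0,0,0],80],[[0,-0.93,0.15],[0,0,0],80],[[0,-0.93,0.15],[0,0,0],80],[[0,-0.93,0.15],[0,0,0],80]]
[[[0,-0.93,0.16],[0,0,0],80],[[0,-0.94,0.15],[0,0,0],80],[[0,-0.93,0.16],[0,0,0],80],[[0,-0.94,0.15],[0,0,0],80],[[0,-0.93,0.16],[0,0,0],80]]
[[[0,-0.94,0.15],[0,0,0],80],[[0,-0.93,0.16],[0,0,0],80],[[0,-0.94,0.15],[0,0,0],80],[[0,-0.93,0.16],[0,0,0],80],[[0.01,-0.94,0.15],[0,0,0],80]]
35 rows; end [410.1 300.8 100.1] 7.61
```

>>> play_rows(
  increments=[
    [[-0.96, -0.96, 0.17], [0, 0, -0.22], 80],
    [[-0.79, -1, 0.16], [0, 0, -0.22], 80],
    [[-0.6, -0.96, 0.14], [0, 0, -0.22], 80],
    [[-0.46, -0.97, 0.14], [0, 0, -0.22], 80],
    [[-0.32, -0.96, 0.13], [0, 0, -0.22], 80],
  ],
  grip_force=30,
)

```text
time: 1.82
ee_pos: [0.3059, -0.4031, 0.204]
tool_rot: [-3.024, 0.849, 0.0]
contact_force: [0.1, -0.7, 0.6]
grip_width: 0.0795
```

>>> play_rows(
  increments=[
    [[-0.21, -0.99, 0.13], [0, 0, -0.22], 80],
    [[-0.09, -0.95, 0.12], [0, 0, -0.22], 80],
    [[0.02, -0.95, 0.12], [0, 0, -0.22], 80],
    [[0.13, -0.94, 0.12], [0, 0, -0.22], 80],
    [[0.25, -0.99, 0.13], [0, 0, -0.21], 80],
  ],
)

```text
time: 2.23
ee_pos: [0.3472, -0.2889, 0.1887]
tool_rot: [3.141, 0.036, 0.001]
contact_force: [0.7, -0.3, 0.1]
grip_width: 0.08
```

>>> play_rows(
  increments=[
    [[0.36, -0.96, 0.13], [0, 0, -0.22], 80],
    [[0.47, -0.91, 0.13], [0, 0, 0], 80],
    [[0.47, -0.91, 0.13], [0, 0, 0], 80],
    [[0.47, -0.91, 0.13], [0, 0, 0], 80],
    [[0.47, -0.91, 0.13], [0, 0, 0], 80],
  ],
)

```text
time: 2.65
ee_pos: [0.3903, -0.1679, 0.1725]
tool_rot: [3.134, 0.208, 0.001]
contact_force: [0.2, -0.4, -0.7]
grip_width: 0.08
```

>>> play_rows(
  increments=[
    [[0.47, -0.91, 0.13], [0, 0, 0], 80],
    [[0.47, -0.91, 0.13], [0, 0, 0], 80],
    [[0.47, -0.91, 0.13], [0, 0, 0], 80],
    [[0.47, -0.91, 0.13], [0, 0, 0], 80],
    [[0.47, -0.91, 0.12], [0, 0, 0], 80],
  ],
)

```text
time: 3.07
ee_pos: [0.4335, -0.0473, 0.1565]
tool_rot: [3.135, 0.209, 0.001]
contact_force: [-0.7, -0.7, -0.8]
grip_width: 0.08
```

>>> play_rows(
  increments=[
    [[0.46, -0.92, 0.13], [0, 0, 0], 80],
    [[0.47, -0.91, 0.12], [0, 0, 0], 80],
    [[0, -0.93, 0.15], [0, 0, 0], 80],
    [[0, -0.93, 0.15], [0, 0, 0], 80],
    [[0, -0.93, 0.15], [0, 0, 0], 80],
  ],
)

```text
time: 3.48
ee_pos: [0.441, 0.0703, 0.1389]
tool_rot: [-3.135, -0.209, -0.001]
contact_force: [0.2, 0.2, -0.3]
grip_width: 0.0803
```

>>> play_rows(
  increments=[
    [[0, -0.93, 0.16], [0, 0, 0], 80],
    [[0, -0.94, 0.15], [0, 0, 0], 80],
    [[0, -0.93, 0.16], [0, 0, 0], 80],
    [[0, -0.94, 0.15], [0, 0, 0], 80],
    [[0, -0.93, 0.16], [0, 0, 0], 80],
  ],
)

```text
time: 3.9
ee_pos: [0.4253, 0.186, 0.1195]
tool_rot: [-3.134, -0.209, -0.001]
contact_force: [-0.3, -0.4, -0.2]
grip_width: 0.0798
```

>>> play_rows(
  increments=[
    [[0, -0.94, 0.15], [0, 0, 0], 80],
    [[0, -0.93, 0.16], [0, 0, 0], 80],
    [[0, -0.94, 0.15], [0, 0, 0], 80],
    [[0, -0.93, 0.16], [0, 0, 0], 80],
    [[0.01, -0.94, 0.15], [0, 0, 0], 80],
  ],
)

```text
time: 4.32
ee_pos: [0.4099, 0.302, 0.1001]
tool_rot: [-3.134, -0.209, -0.0]
contact_force: [0.9, 0.1, 0.3]
grip_width: 0.0805
```

```bash
python3 plan.py 80 410.2,300.7,100,7.5 410.2,300.7,16,7.5
```

```text
t 4.32 pose [409.9 302.  100.1] alpha 7.62 tilt 0.02 w 80.5 F [0.9 0.1 0.3]
[[[0,0.05,0],[0,0,0],80],[[0,0,0.84],[0,0,0],80],[[0,0,0.84],[0,0,0],80],[[0,0,0.84],[0,0,0],80],[[0,0,0.84],[0,0,0],80]]
5 rows; end [410.1 300.8  16.1] 7.62
```

>>> play_rows(
  increments=[
    [[0, 0.05, 0.84], [0, 0, 0], 80],
    [[0, 0, 0.84], [0, 0, 0], 80],
    [[0, 0, 0.84], [0, 0, 0], 80],
    [[0, 0, 0.54], [0, 0, 0], 80],
    [[0, 0, 0.3], [0, 0, 0], 80],
  ],
)

```text
time: 4.73
ee_pos: [0.4095, 0.2992, 0.0147]
tool_rot: [3.134, 0.209, -0.003]
contact_force: [-0.4, -0.7, -0.3]
grip_width: 0.0801
```

>>> play_rows(
  increments=[
    [[0, 0, 0], [0, 0, 0], 40],
    [[0, 0, 0], [0, 0, 0], 40],
    [[0, 0, 0], [0, 0, 0], 40],
    [[0, 0, 0], [0, 0, 0], 40],
    [[0, 0, 0], [0, 0, 0], 40],
  ],
)

```text
time: 5.15
ee_pos: [0.4108, 0.2998, 0.0171]
tool_rot: [-3.134, -0.208, -0.002]
contact_force: [-2.8, 0.7, 2.4]
grip_width: 0.0501
```

```bash
python3 plan.py 40 410.2,300.7,90,7.5 626,35.7,90,7.5
```

```text
t 5.15 pose [410.8 299.8  17.1] alpha 7.6 tilt 0.08 w 50.1 F [-2.8  0.7  2.4]
[[[-0.01,-0.01,-0.97],[0,0,0],40],[[0,-0.01,-0.97],[0,0,0],40],[[-0.01,-0.02,-0.98],[0,0,0],40],[[0.6,0.97,0],[0,0,0],40],[[0.6,0.97,0],[0,0,0],40]]
[[[0.6,0.97,0],[0,0,0],40],[[0.6,0.97,0],[0,0,0],40],[[0.59,0.97,0],[0,0,0],40],[[0.6,0.97,0],[0,0,0],40],[[0.59,0.97,0],[0,0,0],40]]
[[[0.6,0.97,0],[0,0,0],40],[[0.59,0.97,0],[0,0,0],40],[[0.6,0.97,0],[0,0,0],40],[[0.59,0.98,0],[0,0,0],40],[[0.6,0.97,0],[0,0,0],40]]
15 rows; end [626.1  35.7  90.1] 7.6
```

>>> play_rows(
  increments=[
    [[0, 0, -0.5], [0, 0, 0], 40],
    [[0, 0, -0.97], [0, 0, 0], 40],
    [[0, 0, -0.97], [0, 0, 0], 40],
    [[0, 0, -0.5], [0, 0, 0], 40],
    [[0.3, 0.5, 0], [0, 0, 0], 40],
  ],
)

```text
time: 5.57
ee_pos: [0.4201, 0.2901, 0.0929]
tool_rot: [-3.132, -0.21, -0.007]
contact_force: [-0.2, 0.2, -2.4]
grip_width: 0.0492
```

>>> play_rows(
  increments=[
    [[0.6, 0.97, 0], [0, 0, 0], 40],
    [[0.6, 0.97, 0], [0, 0, 0], 40],
    [[0.59, 0.97, 0], [0, 0, 0], 40],
    [[0.6, 0.97, 0], [0, 0, 0], 40],
    [[0.59, 0.97, 0], [0, 0, 0], 40],
  ],
)

```text
time: 5.98
ee_pos: [0.5099, 0.1767, 0.0901]
tool_rot: [-3.134, -0.209, -0.001]
contact_force: [1.3, 1.0, -1.7]
grip_width: 0.049
```

>>> play_rows(
  increments=[
    [[0.6, 0.97, 0], [0, 0, 0], 40],
    [[0.59, 0.97, 0], [0, 0, 0], 40],
    [[0.6, 0.97, 0], [0, 0, 0], 40],
    [[0.59, 0.97, 0], [0, 0, 0], 40],
    [[0.6, 0.97, 0], [0, 0, 0], 40],
  ],
)

```text
time: 6.4
ee_pos: [0.5996, 0.0662, 0.09]
tool_rot: [-3.135, -0.208, -0.0]
contact_force: [1.0, -0.3, -2.7]
grip_width: 0.0495
```

```bash
python3 plan.py 40 626,35.7,90,7.5 626,35.7,26,7.5
```

```text
t 6.4 pose [599.6  66.2  90. ] alpha 7.6 tilt 0.01 w 49.5 F [ 1.  -0.3 -2.7]
[[[0.44,0.68,0],[0,0,0],40],[[0.44,0.67,0],[0,0,0],40],[[0,0,0.85],[0,0,0],40],[[0,0,0.85],[0,0,0],40],[[0,0,0.86],[0,0,0],40]]
5 rows; end [625.9  35.7  26. ] 7.6
```

>>> play_rows(
  increments=[
    [[0.5, 0.75, 0], [0, 0, 0], 40],
    [[0.38, 0.6, 0.2], [0, 0, 0], 40],
    [[0, 0, 0.8], [0, 0, 0], 40],
    [[0, 0, 0.9], [0, 0, 0], 40],
    [[0, 0, 0.56], [0, 0, 0], 40],
  ],
)

```text
time: 6.82
ee_pos: [0.6244, 0.0367, 0.0263]
tool_rot: [-3.134, -0.207, 0.003]
contact_force: [-0.5, 0.4, -1.7]
grip_width: 0.0496
```

>>> play_rows(
  increments=[
    [[0, 0, 0.1], [0, 0, 0], 40],
    [[0, 0, 0.06], [0, 0, 0], 40],
    [[0, 0, 0], [0, 0, 0], 40],
  ],
)

```text
time: 7.07
ee_pos: [0.6255, 0.0372, 0.0243]
tool_rot: [-3.134, -0.209, 0.0]
contact_force: [0.3, 0.4, -2.1]
grip_width: 0.0495
```

```bash
python3 plan.py 40 626,35.7,20,7.5
```

```text
t 7.07 pose [625.5  37.2  24.3] alpha 7.63 tilt 0.01 w 49.5 F [ 0.3  0.4 -2.1]
[[[0.01,0.06,0.17],[0,0,0],40]]
1 rows; end [625.9  35.8  20.1] 7.63
```

>>> play_rows(
  increments=[
    [[0, 0.04, 0.1], [0, 0, 0], 40],
    [[0, 0, 0.06], [0, 0, 0], 40],
    [[0, 0, 0], [0, 0, 0], 40],
  ],
)

```text
time: 7.32
ee_pos: [0.6265, 0.036, 0.0211]
tool_rot: [3.134, 0.209, 0.003]
contact_force: [0.3, -0.5, -0.5]
grip_width: 0.0492
```

```bash
python3 plan.py 40 626,35.7,20,7.5
```

```text
t 7.32 pose [626.5  36.   21.1] alpha 7.62 tilt 0.11 w 49.2 F [ 0.3 -0.5 -0.5]
[[[-0.02,0.01,0.04],[0,0,0],40]]
1 rows; end [626.   35.7  20.1] 7.62
```

>>> play_rows(
  increments=[
    [[0, 0, 0.03], [0, 0, 0], 40],
    [[0, 0, 0], [0, 0, 0], 56],
    [[0, 0, 0], [0, 0, 0], 66],
    [[0, 0, 0], [0, 0, 0], 75],
    [[0, 0, -0.2], [0, 0, 0], 75],
  ],
)

```text
time: 7.73
ee_pos: [0.6249, 0.0361, 0.0238]
tool_rot: [-3.134, -0.208, 0.002]
contact_force: [-0.3, 0.5, -0.4]
grip_width: 0.0722
```

```bash
python3 plan.py 80 626,35.7,90,7.5  436.8,142.8,90,7.5 436.8,142.8,16,7.5
```

```text
t 7.73 pose [624.9  36.1  23.8] alpha 7.61 tilt 0.09 w 72.2 F [-0.3  0.5 -0.4]
[[[0.01,0.01,-0.88],[0,0,0],80],[[0.02,0,-0.88],[0,0,0],80],[[0.01,0.01,-0.89],[0,0,0],80],[[-0.99,-0.75,0],[0,0,0],80],[[-0.99,-0.75,0],[0,0,0],80]]
[[[-0.99,-0.75,0],[0,0,0],80],[[-0.99,-0.75,0],[0,0,0],80],[[-0.99,-0.75,0],[0,0,0],80],[[-0.99,-0.75,0],[0,0,0],80],[[-0.99,-0.75,0],[0,0,0],80]]
[[[0,0,0.99],[0,0,0],80],[[0,0,0.99],[0,0,0],80],[[0,0,0.98],[0,0,0],80]]
13 rows; end [436.8 142.8  16.1] 7.61
```

>>> play_rows(
  increments=[
    [[0, 0, -0.88], [0, 0, 0], 78],
    [[0.02, 0, -0.88], [0, 0, 0], 80],
    [[0.02, 0.02, -0.89], [0, 0, 0], 80],
    [[-0.99, -0.75, 0], [0, 0, 0], 80],
    [[-0.99, -0.75, 0], [0, 0, 0], 80],
  ],
)

```text
time: 8.15
ee_pos: [0.5753, 0.0659, 0.0928]
tool_rot: [3.135, 0.206, 0.009]
contact_force: [-0.8, 0.3, 0.1]
grip_width: 0.08
```

>>> play_rows(
  increments=[
    [[-0.99, -0.75, 0], [0, 0, 0], 80],
    [[-0.99, -0.75, 0], [0, 0, 0], 80],
    [[-0.99, -0.75, 0], [0, 0, 0], 80],
    [[-0.99, -0.75, 0], [0, 0, 0], 80],
    [[-0.99, -0.75, 0], [0, 0, 0], 80],
  ],
)

```text
time: 8.57
ee_pos: [0.4363, 0.1433, 0.091]
tool_rot: [-3.134, -0.208, -0.001]
contact_force: [-0.4, 0.7, -0.3]
grip_width: 0.0802
```

>>> play_rows(
  increments=[
    [[0, 0, 0.2], [0, 0, 0], 80],
    [[0, 0, 0], [0, 0, 0], 80],
  ],
)

```text
time: 8.73
ee_pos: [0.4357, 0.1432, 0.0855]
tool_rot: [3.134, 0.212, -0.002]
contact_force: [0.8, 0.5, 0.5]
grip_width: 0.08
```

```bash
python3 plan.py 80 436.8,142.8,16,7.5
```

```text
t 8.73 pose [435.7 143.2  85.5] alpha 7.73 tilt 0.07 w 80.0 F [0.8 0.5 0.5]
[[[0.01,0.01,0.93],[0,0,0.01],80],[[0.01,0.01,0.93],[0,0,0],80],[[0.02,0,0.92],[0,0,0],80]]
3 rows; end [436.8 142.9  16. ] 7.43
```

>>> play_rows(
  increments=[
    [[0.02, 0.01, 0.9], [0, 0, 0], 80],
    [[0.02, 0, 0.9], [0, 0, 0], 80],
    [[0, 0, 0.7], [0, 0, 0], 80],
    [[0, 0, 0.28], [0, 0, 0], 70],
    [[0, 0, 0], [0, 0, 0], 40],
  ],
)

```text
time: 9.15
ee_pos: [0.4388, 0.1421, 0.0149]
tool_rot: [3.135, 0.207, -0.003]
contact_force: [-0.6, -0.1, 0.2]
grip_width: 0.0699
```

>>> play_rows(
  increments=[
    [[0, 0, 0], [0, 0, 0], 40],
    [[0, 0, 0], [0, 0, 0], 40],
    [[0, 0, 0], [0, 0, 0], 40],
    [[0, 0, 0], [0, 0, 0], 40],
  ],
)

```text
time: 9.48
ee_pos: [0.4391, 0.1427, 0.017]
tool_rot: [-3.135, -0.209, -0.002]
contact_force: [-0.8, -1.4, 1.4]
grip_width: 0.0497
```

```bash
python3 plan.py 40 436.8,142.8,90,7.5 520,60,90,7.5 636.8,-45.6,90,7.5 636.8,-45.6,28,7.5
```

```text
t 9.48 pose [439.1 142.7  17. ] alpha 7.62 tilt 0.08 w 49.7 F [-0.8 -1.4  1.4]
[[[-0.03,-0.01,-0.97],[0,0,0],40],[[-0.03,0,-0.98],[0,0,0],40],[[-0.03,-0.01,-0.97],[0,0,0],40],[[0.71,0.93,0],[0,0,0],40],[[0.72,0.93,0],[0,0,0],40]]
[[[0.71,0.93,0],[0,0,0],40],[[0.72,0.94,0],[0,0,0],40],[[0.81,0.96,0],[0,0,0],40],[[0.81,0.96,0],[0,0,0],40],[[0.82,0.96,0],[0,0,0],40]]
[[[0.81,0.96,0],[0,0,0],40],[[0.82,0.96,0],[0,0,0],40],[[0,0,0.83],[0,0,0],40],[[0,0,0.82],[0,0,0],40],[[0,0,0.83],[0,0,0],40]]
15 rows; end [636.8 -45.5  28. ] 7.62
```

>>> play_rows(
  increments=[
    [[0, 0, -0.6], [0, 0, 0], 40],
    [[0, 0, -0.98], [0, 0, 0], 40],
    [[0, 0, -0.97], [0, 0, 0], 40],
    [[0.5, 0.7, -0.4], [0, 0, 0], 40],
    [[0.75, 0.95, 0], [0, 0, 0], 40],
  ],
)

```text
time: 9.9
ee_pos: [0.475, 0.1069, 0.0928]
tool_rot: [-3.134, -0.213, -0.005]
contact_force: [0.6, 0.2, -1.3]
grip_width: 0.0495
```

>>> play_rows(
  increments=[
    [[0.78, 0.95, 0], [0, 0, 0], 40],
    [[0.78, 0.95, 0], [0, 0, 0], 40],
    [[0.78, 0.95, 0], [0, 0, 0], 40],
    [[0.78, 0.95, 0], [0, 0, 0], 40],
    [[0.78, 0.95, 0], [0, 0, 0], 40],
  ],
)

```text
time: 10.32
ee_pos: [0.5883, -0.0, 0.0904]
tool_rot: [-3.135, -0.209, -0.001]
contact_force: [-0.9, 0.2, -2.7]
grip_width: 0.0496
```

```bash
python3 plan.py 40  636.8,-45.6,90,7.5 636.8,-45.6,28,7.5
```

```text
t 10.32 pose [588.3  -0.   90.4] alpha 7.61 tilt 0.04 w 49.6 F [-0.9  0.2 -2.7]
[[[0.56,0.69,0.01],[0,0,0],40],[[0.56,0.69,0],[0,0,0],40],[[0.56,0.68,0.01],[0,0,0],40],[[0,0,0.83],[0,0,0],40],[[0,0,0.82],[0,0,0],40]]
[[[0,0,0.83],[0,0,0],40]]
6 rows; end [636.8 -45.5  27.9] 7.61
```

>>> play_rows(
  increments=[
    [[0.76, 0.9, 0], [0, 0, 0], 40],
    [[0.65, 0.8, 0.1], [0, 0, 0], 40],
    [[0.27, 0.36, 0.6], [0, 0, 0], 40],
    [[0, 0, 0.95], [0, 0, 0], 40],
    [[0, 0, 0.85], [0, 0, 0], 40],
  ],
)

```text
time: 10.73
ee_pos: [0.6373, -0.0455, 0.0275]
tool_rot: [3.134, 0.207, 0.004]
contact_force: [-0.7, 0.2, -2.1]
grip_width: 0.0497
```

>>> play_rows(
  increments=[
    [[0, 0, 0.1], [0, 0, 0], 40],
    [[0, 0, 0], [0, 0, 0], 40],
  ],
)

```text
time: 10.9
ee_pos: [0.6342, -0.044, 0.0238]
tool_rot: [-3.134, -0.208, 0.005]
contact_force: [0.4, -0.0, -1.7]
grip_width: 0.0495
```

```bash
python3 plan.py 40  636.8,-45.6,21,7.5
```

```text
t 10.9 pose [634.2 -44.   23.8] alpha 7.61 tilt 0.2 w 49.5 F [ 0.4 -0.  -1.7]
[[[0.09,0.08,0.11],[0,0,0],40]]
1 rows; end [636.7 -45.7  21. ] 7.61
```

>>> play_rows(
  increments=[
    [[0.04, 0.04, 0.06], [0, 0, 0], 40],
    [[0, 0, 0.06], [0, 0, 0], 40],
    [[0, 0, 0.03], [0, 0, 0], 40],
    [[0, 0, 0], [0, 0, 0], 40],
  ],
)

```text
time: 11.23
ee_pos: [0.6376, -0.0452, 0.0222]
tool_rot: [3.134, 0.209, 0.002]
contact_force: [0.3, -0.1, -1.8]
grip_width: 0.0494
```

>>> play_rows(
  increments=[
    [[0, 0, 0.06], [0, 0, 0], 40],
    [[0, 0, 0.03], [0, 0, 0], 40],
    [[0, 0, 0], [0, 0, 0], 40],
  ],
)

```text
time: 11.48
ee_pos: [0.6376, -0.0452, 0.0208]
tool_rot: [3.134, 0.209, 0.003]
contact_force: [-2.6, 0.5, 9.8]
grip_width: 0.0496
```

>>> play_rows(
  increments=[
    [[0, 0, -0.02], [0, 0, 0], 48],
    [[0, 0, 0], [0, 0, 0], 60],
    [[0, 0, 0], [0, 0, 0], 75],
    [[0, 0, 0], [0, 0, 0], 75],
    [[0, 0, -0.4], [0, 0, 0], 75],
  ],
)

```text
time: 11.9
ee_pos: [0.6355, -0.0449, 0.0279]
tool_rot: [-3.134, -0.208, 0.005]
contact_force: [-1.2, 0.2, 0.2]
grip_width: 0.0724
```

```bash
python3 plan.py 75  636.8,-45.6,90,7.5 453.8,-5.2,90,-56
```

```text
t 11.9 pose [635.5 -44.9  27.9] alpha 7.61 tilt 0.2 w 72.4 F [-1.2  0.2  0.2]
[[[0.02,0.01,-0.83],[0,0,0],75],[[0.01,0.01,-0.83],[0,0,0],75],[[0.02,0.01,-0.82],[0,0,0],75],[[-0.88,-0.32,0],[0,0,0.21],75],[[-0.91,-0.22,0],[0,0,0.21],75]]
[[[-0.93,-0.12,0],[0,0,0.21],75],[[-0.94,-0.02,0],[0,0,0.21],75],[[-0.93,0.08,0],[0,0,0.21],75],[[-0.92,0.19,0],[0,0,0.21],75],[[-0.89,0.28,0],[0,0,0.22],75]]
[[[-0.86,0.39,0],[0,0,0.21],75],[[0,0,0],[0,0,0.22],75],[[0,0,0],[0,0,0.21],75]]
13 rows; end [453.7  -5.1  89.9] -55.99
```

>>> play_rows(
  increments=[
    [[0.02, 0, -0.83], [0, 0, 0], 75],
    [[0.02, 0, -0.83], [0, 0, 0], 75],
    [[0.02, 0, -0.82], [0, 0, 0], 75],
    [[-0.88, -0.32, 0], [0, 0, 0.21], 75],
    [[-0.91, -0.22, 0], [0, 0, 0.21], 75],
  ],
)

```text
time: 12.32
ee_pos: [0.595, -0.0355, 0.0937]
tool_rot: [3.138, -0.145, 0.008]
contact_force: [-0.1, 0.3, -0.5]
grip_width: 0.0747
```

>>> play_rows(
  increments=[
    [[-0.93, -0.12, 0], [0, 0, 0.21], 75],
    [[-0.94, -0.02, 0], [0, 0, 0.21], 75],
    [[-0.93, 0.08, 0], [0, 0, 0.21], 75],
    [[-0.92, 0.19, 0], [0, 0, 0.21], 75],
    [[-0.89, 0.28, 0], [0, 0, 0.22], 75],
  ],
)

```text
time: 12.73
ee_pos: [0.4774, -0.0095, 0.092]
tool_rot: [-2.978, 0.999, -0.001]
contact_force: [0.7, -0.0, -0.6]
grip_width: 0.0751
```

>>> play_rows(
  increments=[
    [[-0.86, 0.39, 0], [0, 0, 0.21], 75],
    [[0, 0, 0], [0, 0, 0.22], 75],
    [[0, 0, 0], [0, 0, 0.21], 75],
  ],
)

```text
time: 12.98
ee_pos: [0.4535, -0.0042, 0.0919]
tool_rot: [2.77, -1.482, -0.002]
contact_force: [0.5, -0.4, 0.2]
grip_width: 0.075
```

```bash
python3 - <<'E'
from h import *
from station import get_image
for n in("top","scene"):
    d=get_image(n);pickle.dump(d,open(n+"1.pkl","wb"));cv2.imwrite(f"pics/{n}1.png",d["image"][:,:,::-1])
E
python3 plan.py 75  453.8,-5.2,60,-56 453.8,-5.2,16,-56
```

```text
t 13.08 pose [455.5  -4.6  92.1] alpha -56.05 tilt 0.06 w 75.0 F [-0.2  0.2  0.6]
[[[-0.01,0.03,0.64],[0,0,0],75],[[-0.01,0.04,0.64],[0,0,0],75],[[0,0,0.88],[0,0,0],75],[[0,0,0.88],[0,0,0],75]]
4 rows; end [453.7  -5.2  16.1] -56.05
```

View pics/scene1.png

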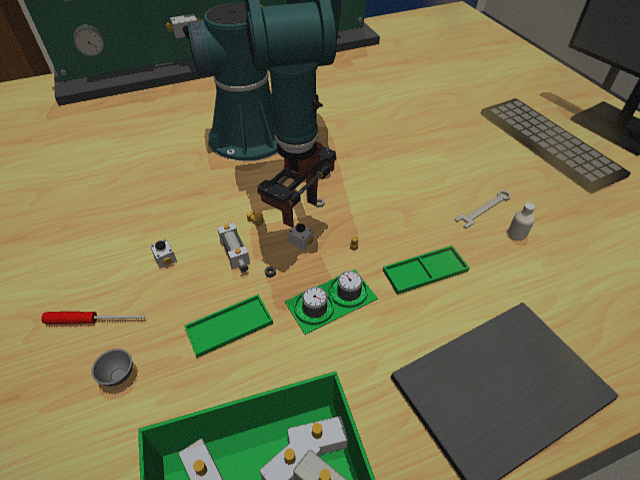

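Both gauges sit in their wells at pixels (315,302) and (349,285), and the gripper is above valve A at (300,237). I'll grasp that valve next.

>>> play_rows(
  increments=[
    [[-0.01, 0.03, 0.7], [0, 0, 0], 75],
    [[0, 0.03, 0.85], [0, 0, 0], 75],
    [[0, 0, 0.85], [0, 0, 0], 75],
    [[0, 0, 0.5], [0, 0, 0], 75],
    [[0, 0, 0.13], [0, 0, 0], 65],
  ],
)

```text
time: 13.5
ee_pos: [0.4532, -0.0052, 0.0142]
tool_rot: [2.776, -1.47, -0.004]
contact_force: [-0.3, 0.2, 0.7]
grip_width: 0.0708
```

>>> play_rows(
  increments=[
    [[0, 0, 0], [0, 0, 0], 28],
    [[0, 0, 0], [0, 0, 0], 28],
    [[0, 0, 0], [0, 0, 0], 28],
    [[0, 0, 0], [0, 0, 0], 28],
    [[0, 0, 0], [0, 0, 0], 28],
  ],
)

```text
time: 13.92
ee_pos: [0.4544, -0.0052, 0.0164]
tool_rot: [-2.774, 1.474, -0.002]
contact_force: [-1.1, 2.0, 2.8]
grip_width: 0.0387
```

```bash
python3 plan.py 28 453.8,-5.2,90,-56 634.7,172.6,90,-1 634.7,172.6,28,-1
```

```text
t 13.92 pose [454.4  -5.2  16.4] alpha -55.97 tilt 0.07 w 38.7 F [-1.1  2.   2.8]
[[[0,0.01,-0.98],[0,0,0],28],[[-0.01,0.01,-0.98],[0,0,0],28],[[0,0,-0.98],[0,0,0],28],[[-0.18,-1,0],[0,0,-0.23],28],[[-0.06,-0.91,0],[0,0,-0.23],28]]
[[[0.05,-0.91,0],[0,0,-0.23],28],[[0.16,-0.9,0],[0,0,-0.23],28],[[0.27,-0.87,0],[0,0,-0.23],28],[[0.37,-0.83,0],[0,0,-0.23],28],[[0.59,-0.98,0],[0,0,-0.23],28]]
[[[0.7,-0.9,0],[0,0,-0.22],28],[[0.8,-0.82,0],[0,0,0],28],[[0.8,-0.82,0],[0,0,0],28],[[0,0,0.83],[0,0,0],28],[[0,0,0.82],[0,0,0],28]]
[[[0,0,0.83],[0,0,0],28]]
16 rows; end [634.8 172.6  27.9] -1.07
```

>>> play_rows(
  increments=[
    [[0, 0, -0.6], [0, 0, 0], 28],
    [[0, 0, -0.98], [0, 0, 0], 28],
    [[0, 0, -0.98], [0, 0, 0], 28],
    [[-0.18, -1, -0.4], [0, 0, -0.23], 28],
    [[-0.06, -0.91, 0], [0, 0, -0.23], 28],
  ],
)

```text
time: 14.33
ee_pos: [0.49, 0.0284, 0.0926]
tool_rot: [-2.932, 1.124, -0.007]
contact_force: [0.6, -0.8, -2.0]
grip_width: 0.0377
```

>>> play_rows(
  increments=[
    [[0.05, -0.91, 0], [0, 0, -0.23], 28],
    [[0.16, -0.9, 0], [0, 0, -0.23], 28],
    [[0.27, -0.87, 0], [0, 0, -0.23], 28],
    [[0.37, -0.83, 0], [0, 0, -0.23], 28],
    [[0.59, -0.98, 0], [0, 0, -0.23], 28],
  ],
)

```text
time: 14.75
ee_pos: [0.5731, 0.1129, 0.0897]
tool_rot: [3.135, -0.201, -0.002]
contact_force: [0.2, -0.6, -2.1]
grip_width: 0.0376
```

```bash
python3 plan.py 28 634.7,172.6,90,-1 634.7,172.6,28,-1
```

```text
t 14.75 pose [573.1 112.9  89.7] alpha -7.34 tilt 0.09 w 37.6 F [ 0.2 -0.6 -2.1]
[[[0.71,-0.89,0],[0,0,-0.21],28],[[0.81,-0.81,-0.01],[0,0,0],28],[[0.81,-0.82,0],[0,0,0],28],[[0,0,0.83],[0,0,0],28],[[0,0,0.82],[0,0,0],28]]
[[[0,0,0.83],[0,0,0],28]]
6 rows; end [634.8 172.7  28. ] -1.04
```

>>> play_rows(
  increments=[
    [[0.8, -0.95, 0], [0, 0, -0.21], 28],
    [[0.9, -0.87, 0], [0, 0, 0], 28],
    [[0.63, -0.7, 0.4], [0, 0, 0], 28],
    [[0, 0, 0.95], [0, 0, 0], 28],
    [[0, 0, 0.95], [0, 0, 0], 28],
  ],
)

```text
time: 15.17
ee_pos: [0.6382, 0.1732, 0.0327]
tool_rot: [-3.14, 0.035, -0.006]
contact_force: [-0.2, -0.5, -2.1]
grip_width: 0.0372
```

>>> play_rows(
  increments=[
    [[0, 0, 0.18], [0, 0, 0], 28],
    [[0, 0, 0], [0, 0, 0], 28],
  ],
)

```text
time: 15.33
ee_pos: [0.6335, 0.1713, 0.0257]
tool_rot: [3.141, -0.037, -0.008]
contact_force: [-0.7, -0.8, -2.0]
grip_width: 0.0375
```

```bash
python3 plan.py 28 634.7,172.6,21,-1
```

```text
t 15.33 pose [633.5 171.3  25.7] alpha -1.37 tilt 0.3 w 37.5 F [-0.7 -0.8 -2. ]
[[[0.05,-0.05,0.19],[0,0,-0.01],28]]
1 rows; end [634.7 172.5  20.9] -1.07
```

>>> play_rows(
  increments=[
    [[0.02, -0.02, 0.08], [0, 0, 0], 28],
    [[0, 0, 0.06], [0, 0, 0], 28],
    [[0, 0, 0.04], [0, 0, 0], 28],
    [[0, 0, 0], [0, 0, 0], 28],
  ],
)

```text
time: 15.67
ee_pos: [0.6371, 0.172, 0.0242]
tool_rot: [-3.141, 0.038, -0.002]
contact_force: [-0.1, -0.2, -1.9]
grip_width: 0.038
```

>>> play_rows(
  increments=[
    [[-0.04, 0, 0.06], [0, 0, 0], 28],
    [[0, 0, 0.04], [0, 0, 0], 28],
    [[0, 0, 0], [0, 0, 0], 28],
  ],
)

```text
time: 15.92
ee_pos: [0.6353, 0.172, 0.0207]
tool_rot: [-3.141, 0.038, 0.0]
contact_force: [1.4, 0.5, -3.0]
grip_width: 0.0378
```

>>> play_rows(
  increments=[
    [[0, 0, 0.05], [0, 0, 0], 28],
    [[0, 0, 0], [0, 0, 0], 28],
    [[0, 0, 0], [0, 0, 0], 28],
  ],
)

```text
time: 16.17
ee_pos: [0.6354, 0.1721, 0.0205]
tool_rot: [-3.141, 0.038, -0.0]
contact_force: [-2.3, -0.4, 6.9]
grip_width: 0.0378
```

>>> play_rows(
  increments=[
    [[0, 0, -0.02], [0, 0, 0], 36],
    [[0, 0, 0], [0, 0, 0], 46],
    [[0, 0, 0], [0, 0, 0], 60],
    [[0, 0, 0], [0, 0, 0], 65],
    [[0, 0, -0.4], [0, 0, 0], 65],
  ],
)

```text
time: 16.58
ee_pos: [0.634, 0.1719, 0.0285]
tool_rot: [3.141, -0.038, -0.005]
contact_force: [-0.7, 0.0, -0.3]
grip_width: 0.0608
```

```bash
python3 plan.py 75  634.7,172.6,90,-1 387.7,-305.2,90,-78
```

```text
t 16.58 pose [634.  171.9  28.5] alpha -1.39 tilt 0.19 w 60.8 F [-0.7  0.  -0.3]
[[[0.01,-0.01,-0.82],[0,0,-0.01],75],[[0.01,-0.01,-0.82],[0,0,0],75],[[0.01,-0.01,-0.82],[0,0,0],75],[[-0.48,0.96,0],[0,0,0.21],75],[[-0.35,0.96,0],[0,0,0.21],75]]
[[[-0.24,0.99,0],[0,0,0.21],75],[[-0.12,0.96,0],[0,0,0.21],75],[[-0.02,0.97,0],[0,0,0.22],75],[[0.09,0.96,0],[0,0,0.21],75],[[0.2,0.95,0],[0,0,0.22],75]]
[[[0.33,0.98,0],[0,0,0.21],75],[[0.43,0.94,0],[0,0,0.22],75],[[0.59,0.97,0],[0,0,0.21],75],[[0.77,1,0],[0,0,0.22],75],[[0.88,0.9,0],[0,0,0.21],75]]
[[[0.97,0.8,0],[0,0,0],75],[[0.97,0.8,0],[0,0,0],75],[[0.97,0.8,0],[0,0,0],75],[[0.97,0.8,0],[0,0,0],75],[[0.97,0.8,0],[0,0,0],75]]
[[[0.98,0.8,0],[0,0,0],75],[[0.97,0.79,0],[0,0,0],75]]
22 rows; end [ 387.7 -305.1   90. ] -77.89
```

>>> play_rows(
  increments=[
    [[0, 0, -0.82], [0, 0, 0], 75],
    [[0.02, 0, -0.82], [0, 0, 0], 75],
    [[0.02, 0, -0.82], [0, 0, 0], 75],
    [[-0.48, 0.96, 0], [0, 0, 0.21], 75],
    [[-0.35, 0.96, 0], [0, 0, 0.21], 75],
  ],
)

```text
time: 17.0
ee_pos: [0.614, 0.1263, 0.094]
tool_rot: [-3.116, 0.387, -0.008]
contact_force: [-1.1, -0.5, -0.2]
grip_width: 0.0751
```

>>> play_rows(
  increments=[
    [[-0.24, 0.99, 0], [0, 0, 0.21], 75],
    [[-0.12, 0.96, 0], [0, 0, 0.21], 75],
    [[-0.02, 0.97, 0], [0, 0, 0.22], 75],
    [[0.09, 0.96, 0], [0, 0, 0.21], 75],
    [[0.2, 0.95, 0], [0, 0, 0.22], 75],
  ],
)

```text
time: 17.42
ee_pos: [0.555, 0.0165, 0.0922]
tool_rot: [-2.887, 1.237, -0.001]
contact_force: [0.1, -0.5, -0.2]
grip_width: 0.0751
```

>>> play_rows(
  increments=[
    [[0.33, 0.98, 0], [0, 0, 0.21], 75],
    [[0.43, 0.94, 0], [0, 0, 0.22], 75],
    [[0.59, 0.97, 0], [0, 0, 0.21], 75],
    [[0.77, 1, 0], [0, 0, 0.22], 75],
    [[0.88, 0.9, 0], [0, 0, 0.21], 75],
  ],
)

```text
time: 17.83
ee_pos: [0.4886, -0.1105, 0.0922]
tool_rot: [-2.433, 1.987, -0.002]
contact_force: [-0.1, -0.6, -0.2]
grip_width: 0.075
```

>>> play_rows(
  increments=[
    [[0.97, 0.8, 0], [0, 0, 0], 75],
    [[0.97, 0.8, 0], [0, 0, 0], 75],
    [[0.97, 0.8, 0], [0, 0, 0], 75],
    [[0.97, 0.8, 0], [0, 0, 0], 75],
    [[0.97, 0.8, 0], [0, 0, 0], 75],
  ],
)

```text
time: 18.25
ee_pos: [0.4153, -0.25, 0.0922]
tool_rot: [-2.438, 1.981, -0.002]
contact_force: [0.4, -0.1, 0.0]
grip_width: 0.0753
```

>>> play_rows(
  increments=[
    [[0.98, 0.8, 0], [0, 0, 0], 75],
    [[0.97, 0.79, 0], [0, 0, 0], 75],
    [[0, 0, 0.2], [0, 0, 0], 75],
  ],
)

```text
time: 18.5
ee_pos: [0.3865, -0.3101, 0.088]
tool_rot: [2.433, -1.984, 0.008]
contact_force: [-0.2, 0.2, 0.6]
grip_width: 0.0749
```

```bash
python3 plan.py 75 387.7,-305.2,16,-78
```

```text
t 18.5 pose [ 386.5 -310.1   88. ] alpha -78.38 tilt 0.32 w 74.9 F [-0.2  0.2  0.6]
[[[-0.06,-0.03,0.96],[0,0,-0.01],75],[[-0.06,-0.03,0.96],[0,0,0],75],[[-0.06,-0.03,0.96],[0,0,0],75]]
3 rows; end [ 387.8 -305.2   16. ] -78.08
```

>>> play_rows(
  increments=[
    [[0, 0, 0.9], [0, 0, 0], 75],
    [[0, 0, 0.9], [0, 0, 0], 75],
    [[0, 0, 0.6], [0, 0, 0], 75],
    [[0, 0, 0.2], [0, 0, 0], 75],
    [[0, 0, 0], [0, 0, 0], 75],
  ],
)

```text
time: 18.92
ee_pos: [0.3865, -0.3034, 0.0207]
tool_rot: [-2.438, 1.981, 0.004]
contact_force: [0.6, 0.1, 0.8]
grip_width: 0.0751
```

```bash
python3 plan.py 75 387.7,-305.2,16,-78
```

```text
t 18.92 pose [ 386.5 -303.4   20.7] alpha -78.18 tilt 0.14 w 75.1 F [0.6 0.1 0.8]
[[[0.08,-0.03,0.19],[0,0,-0.01],75]]
1 rows; end [ 387.6 -305.2   15.9] -77.88
```

>>> play_rows(
  increments=[
    [[0.03, -0.02, 0.17], [0, 0, 0], 60],
    [[0, 0, 0], [0, 0, 0], 28],
    [[0, 0, 0], [0, 0, 0], 28],
    [[0, 0, 0], [0, 0, 0], 28],
    [[0, 0, 0], [0, 0, 0], 28],
  ],
)

```text
time: 19.33
ee_pos: [0.3879, -0.3053, 0.0178]
tool_rot: [2.438, -1.981, 0.002]
contact_force: [-0.5, -0.3, -0.4]
grip_width: 0.0453
```

>>> play_rows(
  increments=[
    [[0, 0, 0], [0, 0, 0], 28],
  ],
)

```text
time: 19.42
ee_pos: [0.3877, -0.3052, 0.0176]
tool_rot: [2.438, -1.981, 0.001]
contact_force: [0.2, -1.7, 1.3]
grip_width: 0.0387
```

```bash
python3 plan.py 28 387.7,-305.2,105,-78 530,0,105,-40 636.1,256.6,105,-1
```

```text
t 19.42 pose [ 387.7 -305.2   17.6] alpha -78.18 tilt 0.04 w 38.7 F [ 0.2 -1.7  1.3]
[[[0,0,-0.87],[0,0,-0.01],28],[[0,0,-0.88],[0,0,0],28],[[0,0,-0.87],[0,0,0],28],[[0,0,-0.88],[0,0,0],28],[[-0.98,-0.74,0],[0,0,-0.21],28]]
[[[-0.99,-0.93,0],[0,0,-0.21],28],[[-0.78,-0.92,0],[0,0,-0.21],28],[[-0.6,-0.89,0],[0,0,-0.21],28],[[-0.5,-0.95,0],[0,0,-0.21],28],[[-0.34,-0.88,0],[0,0,-0.21],28]]
[[[-0.24,-0.91,0],[0,0,0],28],[[-0.25,-0.91,0],[0,0,0],28],[[-0.24,-0.91,0],[0,0,0],28],[[-0.25,-0.91,0],[0,0,0],28],[[-0.24,-0.91,0],[0,0,0],28]]
[[[-0.25,-0.9,0],[0,0,0],28],[[-0.24,-0.91,0],[0,0,0],28],[[-0.31,-0.96,0],[0,0,-0.22],28],[[-0.19,-0.99,0],[0,0,-0.22],28],[[-0.07,-0.91,0],[0,0,-0.22],28]]
[[[0.03,-0.91,0],[0,0,-0.21],28],[[0.13,-0.9,0],[0,0,-0.22],28],[[0.24,-0.88,0],[0,0,-0.21],28],[[0.33,-0.84,0],[0,0,0],28],[[0.33,-0.85,0],[0,0,0],28]]
[[[0.33,-0.84,0],[0,0,0],28],[[0.33,-0.85,0],[0,0,0],28],[[0.34,-0.84,0],[0,0,0],28],[[0.33,-0.85,0],[0,0,0],28]]
29 rows; end [636.1 256.7 105.1] -1.08
```

>>> play_rows(
  increments=[
    [[0, 0, -0.6], [0, 0, 0], 28],
    [[0, 0, -0.88], [0, 0, 0], 28],
    [[0, 0, -0.87], [0, 0, 0], 28],
    [[0, 0, -0.88], [0, 0, 0], 28],
    [[-0.98, -0.74, -0.27], [0, 0, -0.22], 28],
  ],
)

```text
time: 19.83
ee_pos: [0.4019, -0.2822, 0.1077]
tool_rot: [2.543, -1.84, 0.011]
contact_force: [1.1, -1.2, -1.8]
grip_width: 0.0377
```

>>> play_rows(
  increments=[
    [[-0.99, -0.93, 0], [0, 0, -0.21], 28],
    [[-0.78, -0.92, 0], [0, 0, -0.21], 28],
    [[-0.6, -0.89, 0], [0, 0, -0.21], 28],
    [[-0.5, -0.95, 0], [0, 0, -0.21], 28],
    [[-0.34, -0.88, 0], [0, 0, -0.21], 28],
  ],
)

```text
time: 20.25
ee_pos: [0.4604, -0.1473, 0.1047]
tool_rot: [-2.954, 1.068, 0.001]
contact_force: [0.2, 0.7, -1.5]
grip_width: 0.0377
```

>>> play_rows(
  increments=[
    [[-0.24, -0.91, 0], [0, 0, 0], 28],
    [[-0.25, -0.91, 0], [0, 0, 0], 28],
    [[-0.24, -0.91, 0], [0, 0, 0], 28],
    [[-0.25, -0.91, 0], [0, 0, 0], 28],
    [[-0.24, -0.91, 0], [0, 0, 0], 28],
  ],
)

```text
time: 20.67
ee_pos: [0.5101, -0.0411, 0.1045]
tool_rot: [2.951, -1.077, -0.001]
contact_force: [0.2, -0.5, -2.5]
grip_width: 0.0376
```

>>> play_rows(
  increments=[
    [[-0.25, -0.9, 0], [0, 0, 0], 28],
    [[-0.24, -0.91, 0], [0, 0, 0], 28],
    [[-0.31, -0.96, 0], [0, 0, -0.22], 28],
    [[-0.19, -0.99, 0], [0, 0, -0.22], 28],
    [[-0.07, -0.91, 0], [0, 0, -0.22], 28],
  ],
)

```text
time: 21.08
ee_pos: [0.5579, 0.0692, 0.1045]
tool_rot: [-3.094, 0.544, 0.001]
contact_force: [-0.5, 0.4, -2.5]
grip_width: 0.0382
```

>>> play_rows(
  increments=[
    [[0.03, -0.91, 0], [0, 0, -0.21], 28],
    [[0.13, -0.9, 0], [0, 0, -0.22], 28],
    [[0.24, -0.88, 0], [0, 0, -0.21], 28],
    [[0.33, -0.84, 0], [0, 0, 0], 28],
    [[0.33, -0.85, 0], [0, 0, 0], 28],
  ],
)

```text
time: 21.5
ee_pos: [0.6009, 0.1739, 0.1043]
tool_rot: [3.141, -0.029, -0.002]
contact_force: [-0.1, -0.6, -1.9]
grip_width: 0.0378
```

```bash
python3 plan.py 28 636.1,256.6,105,-1 636.1,256.6,28,-1
```

```text
t 21.5 pose [600.9 173.9 104.3] alpha -1.06 tilt 0.06 w 37.8 F [-0.1 -0.6 -1.9]
[[[0.34,-0.83,-0.01],[0,0,0],28],[[0.34,-0.83,-0.01],[0,0,0],28],[[0.33,-0.84,0],[0,0,0],28],[[0.34,-0.83,-0.01],[0,0,0],28],[[0,0,0.77],[0,0,0],28]]
[[[0,0,0.77],[0,0,0],28],[[0,0,0.77],[0,0,0],28],[[0,0,0.77],[0,0,0],28]]
8 rows; end [636.2 256.5  28.1] -1.06
```

>>> play_rows(
  increments=[
    [[0.34, -0.83, 0], [0, 0, 0], 28],
    [[0.34, -0.83, 0], [0, 0, 0], 28],
    [[0.33, -0.83, 0], [0, 0, 0], 28],
    [[0.3, -0.6, 0.3], [0, 0, 0], 28],
    [[0, 0, 0.77], [0, 0, 0], 28],
  ],
)

```text
time: 21.92
ee_pos: [0.6391, 0.2535, 0.0803]
tool_rot: [-3.138, 0.027, -0.011]
contact_force: [1.4, -0.3, -1.5]
grip_width: 0.0375
```

>>> play_rows(
  increments=[
    [[0, 0, 0.77], [0, 0, 0], 28],
    [[0, 0, 0.7], [0, 0, 0], 28],
    [[0, 0, 0.5], [0, 0, 0], 28],
    [[0, 0, 0], [0, 0, 0], 28],
  ],
)

```text
time: 22.25
ee_pos: [0.6327, 0.2487, 0.0254]
tool_rot: [3.14, -0.03, -0.009]
contact_force: [-0.4, -0.1, -2.2]
grip_width: 0.038
```

```bash
python3 plan.py 28 636.1,256.6,21,-1
```

```text
t 22.25 pose [632.7 248.7  25.4] alpha -1.09 tilt 0.35 w 38.0 F [-0.4 -0.1 -2.2]
[[[0.13,-0.32,0.17],[0,0,0],28]]
1 rows; end [636.1 256.7  21.1] -1.09
```

>>> play_rows(
  increments=[
    [[0.06, -0.26, 0], [0, 0, 0], 28],
    [[0, 0, 0.04], [0, 0, 0], 28],
    [[0, 0, 0.04], [0, 0, 0], 28],
    [[0, 0, 0], [0, 0, 0], 28],
    [[0, 0, 0], [0, 0, 0], 28],
  ],
)

```text
time: 22.67
ee_pos: [0.6375, 0.2561, 0.0275]
tool_rot: [-3.141, 0.03, -0.002]
contact_force: [-0.1, -1.1, -1.9]
grip_width: 0.0378
```

>>> play_rows(
  increments=[
    [[-0.05, 0, 0.1], [0, 0, 0], 28],
    [[0, 0, 0.08], [0, 0, 0], 28],
    [[0, 0, 0.04], [0, 0, 0], 28],
    [[0, 0, 0], [0, 0, 0], 28],
  ],
)

```text
time: 23.0
ee_pos: [0.6356, 0.2559, 0.0216]
tool_rot: [-3.141, 0.03, 0.001]
contact_force: [-2.1, 0.3, 2.3]
grip_width: 0.0379
```

>>> play_rows(
  increments=[
    [[0, 0, 0.01], [0, 0, 0], 36],
    [[0, 0, 0], [0, 0, 0], 46],
    [[0, 0, 0], [0, 0, 0], 60],
    [[0, 0, 0], [0, 0, 0], 65],
    [[0, 0, -0.4], [0, 0, 0], 65],
  ],
)

```text
time: 23.42
ee_pos: [0.6344, 0.2556, 0.0293]
tool_rot: [3.141, -0.03, -0.005]
contact_force: [0.3, 0.3, -0.6]
grip_width: 0.0611
```

```bash
python3 plan.py 75  636.1,256.6,95,-1 424,-156,95,-86.7
```

```text
t 23.42 pose [634.4 255.6  29.3] alpha -1.09 tilt 0.19 w 61.1 F [ 0.3  0.3 -0.6]
[[[0.02,-0.01,-0.88],[0,0,0],75],[[0.02,-0.02,-0.87],[0,0,0],75],[[0.03,-0.01,-0.88],[0,0,0],75],[[-0.48,0.98,0],[0,0,0.22],75],[[-0.34,0.97,0],[0,0,0.22],75]]
[[[-0.22,0.94,0],[0,0,0.22],75],[[-0.11,0.96,0],[0,0,0.22],75],[[0,0.97,0],[0,0,0.22],75],[[0.12,0.96,0],[0,0,0.22],75],[[0.23,0.94,0],[0,0,0.22],75]]
[[[0.36,0.99,0],[0,0,0.22],75],[[0.47,0.94,0],[0,0,0.22],75],[[0.65,0.99,0],[0,0,0.22],75],[[0.76,0.91,0],[0,0,0.22],75],[[0.86,0.82,0],[0,0,0.22],75]]
[[[0.95,0.71,0],[0,0,0.21],75],[[0.82,0.48,0],[0,0,0],75],[[0.82,0.48,0],[0,0,0],75],[[0.82,0.49,0],[0,0,0],75],[[0.81,0.48,0],[0,0,0],75]]
[[[0.82,0.49,0],[0,0,0],75]]
21 rows; end [ 424. -156.   95.] -86.59
```

>>> play_rows(
  increments=[
    [[0, 0, -0.88], [0, 0, 0], 75],
    [[0.02, 0, -0.87], [0, 0, 0], 75],
    [[0.02, 0, -0.88], [0, 0, 0], 75],
    [[-0.48, 0.98, 0], [0, 0, 0.22], 75],
    [[-0.34, 0.97, 0], [0, 0, 0.22], 75],
  ],
)

```text
time: 23.83
ee_pos: [0.6147, 0.2096, 0.0994]
tool_rot: [-3.115, 0.396, -0.008]
contact_force: [-0.5, -0.2, -1.1]
grip_width: 0.0749
```

>>> play_rows(
  increments=[
    [[-0.22, 0.94, 0], [0, 0, 0.22], 75],
    [[-0.11, 0.96, 0], [0, 0, 0.22], 75],
    [[0, 0.97, 0], [0, 0, 0.22], 75],
    [[0.12, 0.96, 0], [0, 0, 0.22], 75],
    [[0.23, 0.94, 0], [0, 0, 0.22], 75],
  ],
)

```text
time: 24.25
ee_pos: [0.557, 0.1004, 0.0975]
tool_rot: [-2.874, 1.268, -0.001]
contact_force: [1.5, -0.7, 0.0]
grip_width: 0.0752
```

>>> play_rows(
  increments=[
    [[0.36, 0.99, 0], [0, 0, 0.22], 75],
    [[0.47, 0.94, 0], [0, 0, 0.22], 75],
    [[0.65, 0.99, 0], [0, 0, 0.22], 75],
    [[0.76, 0.91, 0], [0, 0, 0.22], 75],
    [[0.86, 0.82, 0], [0, 0, 0.22], 75],
  ],
)

```text
time: 24.67
ee_pos: [0.4922, -0.0256, 0.0974]
tool_rot: [-2.396, 2.031, -0.002]
contact_force: [-0.6, -0.2, -0.2]
grip_width: 0.0749
```

>>> play_rows(
  increments=[
    [[0.95, 0.71, 0], [0, 0, 0.21], 75],
    [[0.82, 0.48, 0], [0, 0, 0], 75],
    [[0.82, 0.48, 0], [0, 0, 0], 75],
    [[0.82, 0.49, 0], [0, 0, 0], 75],
    [[0.81, 0.48, 0], [0, 0, 0], 75],
  ],
)

```text
time: 25.08
ee_pos: [0.4354, -0.1366, 0.0974]
tool_rot: [-2.286, 2.154, -0.002]
contact_force: [0.9, -0.7, 0.2]
grip_width: 0.0748
```

>>> play_rows(
  increments=[
    [[0.82, 0.49, 0], [0, 0, 0], 75],
    [[0, 0, 0], [0, 0, 0], 75],
    [[0, 0, 0], [0, 0, 0], 75],
    [[0, 0, 0], [0, 0, 0], 75],
  ],
)

```text
time: 25.42
ee_pos: [0.4251, -0.1565, 0.0971]
tool_rot: [-2.285, 2.155, -0.001]
contact_force: [0.8, 0.3, -0.3]
grip_width: 0.0747
```

```bash
python3 - <<'E'
from h import *
from station import get_image
for n in("top","scene"):
    d=get_image(n);pickle.dump(d,open(n+"2.pkl","wb"));cv2.imwrite(f"pics/{n}2.png",d["image"][:,:,::-1])
E
python3 plan.py 75  424,-156,16,-86.7
```

```text
t 25.52 pose [ 425.1 -155.9   96.9] alpha -86.54 tilt 0.03 w 75.1 F [ 0.1 -0.   0.7]
[[[0,0.01,0.81],[0,0,0.01],75],[[0,0.01,0.81],[0,0,0],75],[[0,0.01,0.81],[0,0,0],75],[[0,0.02,0.81],[0,0,0],75]]
4 rows; end [ 423.9 -156.    15.9] -86.84
```

View pics/scene2.png

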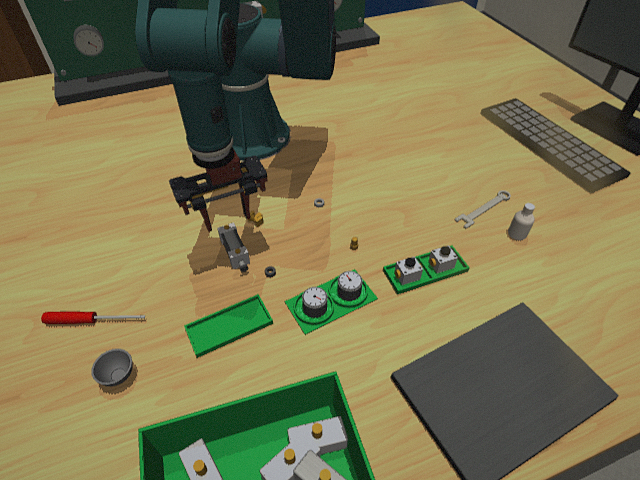

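Both valves are in their bays, at (408,271) and (443,260), and the gripper is over the cylinder at (233,245). I'll grasp the cylinder next.

>>> play_rows(
  increments=[
    [[0, 0.02, 0.9], [0, 0, 0], 75],
    [[0, 0.02, 0.9], [0, 0, 0], 75],
    [[0, 0, 0.8], [0, 0, 0], 75],
    [[0, 0, 0.5], [0, 0, 0], 75],
    [[0, 0, 0.14], [0, 0, 0], 60],
  ],
)

```text
time: 25.93
ee_pos: [0.4228, -0.1551, 0.0139]
tool_rot: [2.288, -2.152, -0.005]
contact_force: [0.5, -0.3, -0.1]
grip_width: 0.071
```

>>> play_rows(
  increments=[
    [[0, 0, 0], [0, 0, 0], 26],
    [[0, 0, 0], [0, 0, 0], 26],
    [[0, 0, 0], [0, 0, 0], 26],
    [[0, 0, 0], [0, 0, 0], 26],
    [[0, 0, 0], [0, 0, 0], 26],
  ],
  grip_force=40,
)

```text
time: 26.35
ee_pos: [0.4243, -0.1569, 0.0164]
tool_rot: [-2.286, 2.154, -0.002]
contact_force: [-0.1, -0.2, -0.1]
grip_width: 0.0386
```

```bash
python3 plan.py 26 424,-156,95,-86.7 614.5,-228.9,95,6.7 614.5,-228.9,30,6.7
```

```text
t 26.35 pose [ 424.3 -156.9   16.4] alpha -86.58 tilt 0.09 w 38.6 F [-0.1 -0.2 -0.1]
[[[-0.01,0,-0.79],[0,0,0],26],[[-0.01,0,-0.78],[0,0,0],26],[[-0.01,0,-0.79],[0,0,0],26],[[-0.01,0.01,-0.78],[0,0,0],26],[[0.42,-0.93,0],[0,0,-0.22],26]]
[[[0.53,-0.87,0],[0,0,-0.22],26],[[0.75,-0.97,0],[0,0,-0.22],26],[[0.85,-0.88,0],[0,0,-0.22],26],[[0.95,-0.78,0],[0,0,-0.22],26],[[0.69,-0.44,0],[0,0,-0.22],26]]
[[[0.73,-0.36,0],[0,0,-0.22],26],[[0.77,-0.27,0],[0,0,-0.22],26],[[0,0,0],[0,0,-0.22],26],[[0,0,0],[0,0,-0.23],26],[[0,0,0],[0,0,-0.22],26]]
[[[0,0,0],[0,0,-0.23],26],[[0,0,0],[0,0,-0.22],26],[[0,0,0],[0,0,-0.23],26],[[0,0,0.87],[0,0,0],26],[[0,0,0.86],[0,0,0],26]]
[[[0,0,0.87],[0,0,0],26]]
21 rows; end [ 614.6 -228.9   29.9] 6.72
```

>>> play_rows(
  increments=[
    [[0, 0, 0], [0, 0, 0], 26],
    [[0, 0, 0], [0, 0, 0], 26],
  ],
)

```text
time: 26.52
ee_pos: [0.4241, -0.1567, 0.0163]
tool_rot: [-2.286, 2.154, -0.001]
contact_force: [-0.3, 2.2, 5.6]
grip_width: 0.0358
```

>>> play_rows(
  increments=[
    [[0, 0, -0.5], [0, 0, 0], 26],
    [[0, 0, -0.78], [0, 0, 0], 26],
    [[0, 0, -0.79], [0, 0, 0], 26],
    [[0, 0, -0.78], [0, 0, 0], 26],
    [[0.42, -0.93, -0.3], [0, 0, -0.22], 26],
  ],
)

```text
time: 26.93
ee_pos: [0.4428, -0.1634, 0.0957]
tool_rot: [2.405, -2.019, -0.008]
contact_force: [-0.4, 0.3, -2.2]
grip_width: 0.0357
```

>>> play_rows(
  increments=[
    [[0.53, -0.87, 0], [0, 0, -0.22], 26],
    [[0.75, -0.97, 0], [0, 0, -0.22], 26],
    [[0.85, -0.88, 0], [0, 0, -0.22], 26],
    [[0.95, -0.78, 0], [0, 0, -0.22], 26],
    [[0.69, -0.44, 0], [0, 0, -0.22], 26],
  ],
)

```text
time: 27.35
ee_pos: [0.5789, -0.2164, 0.0945]
tool_rot: [2.885, -1.244, 0.003]
contact_force: [0.6, -0.1, -2.9]
grip_width: 0.0362
```

>>> play_rows(
  increments=[
    [[0.73, -0.36, 0], [0, 0, -0.22], 26],
    [[0.77, -0.27, 0], [0, 0, -0.22], 26],
    [[0, 0, 0], [0, 0, -0.22], 26],
    [[0, 0, 0], [0, 0, -0.23], 26],
    [[0, 0, 0], [0, 0, -0.22], 26],
  ],
)

```text
time: 27.77
ee_pos: [0.6139, -0.2297, 0.0937]
tool_rot: [-3.12, 0.365, 0.002]
contact_force: [-1.0, -0.3, -1.6]
grip_width: 0.036
```

```bash
python3 plan.py 26 614.5,-228.9,95,6.7 614.5,-228.9,30,6.7
```

```text
t 27.77 pose [ 613.9 -229.7   93.7] alpha -13.35 tilt 0.09 w 36.0 F [-1.  -0.3 -1.6]
[[[0.02,-0.03,-0.05],[0,0,-0.22],26],[[0,-0.01,0],[0,0,-0.22],26],[[0,0,0],[0,0,-0.23],26],[[0,0,0.87],[0,0,0],26],[[0,0,0.86],[0,0,0],26]]
[[[0,0,0.87],[0,0,0],26]]
6 rows; end [ 614.6 -228.8   29.9] 6.75
```

>>> play_rows(
  increments=[
    [[0.02, -0.03, 0], [0, 0, -0.22], 26],
    [[0, 0, 0], [0, 0, -0.22], 26],
    [[0, 0, 0.4], [0, 0, -0.23], 26],
    [[0, 0, 0.85], [0, 0, 0], 26],
    [[0, 0, 0.85], [0, 0, 0], 26],
  ],
)

```text
time: 28.18
ee_pos: [0.6153, -0.2294, 0.042]
tool_rot: [3.136, 0.176, 0.002]
contact_force: [-0.8, 0.3, -3.1]
grip_width: 0.0357
```

>>> play_rows(
  increments=[
    [[0, 0, 0.4], [0, 0, 0], 26],
    [[0, 0, 0], [0, 0, 0], 26],
    [[0, 0, 0], [0, 0, 0], 26],
  ],
)

```text
time: 28.43
ee_pos: [0.6143, -0.2288, 0.0314]
tool_rot: [-3.136, -0.175, 0.003]
contact_force: [-0.3, 0.4, -1.2]
grip_width: 0.0356
```

```bash
python3 plan.py 26 614.5,-228.9,21,6.7
```

```text
t 28.43 pose [ 614.3 -228.8   31.4] alpha 6.41 tilt 0.11 w 35.6 F [-0.3  0.4 -1.2]
[[[0.01,0,0.41],[0,0,-0.01],26]]
1 rows; end [ 614.5 -228.8   21.1] 6.71
```

>>> play_rows(
  increments=[
    [[0, 0, 0.16], [0, 0, 0], 26],
    [[0, 0, 0.1], [0, 0, 0], 26],
    [[0, 0, 0.06], [0, 0, 0], 26],
    [[0, 0, 0], [0, 0, 0], 26],
    [[0, 0, 0], [0, 0, 0], 26],
  ],
)

```text
time: 28.85
ee_pos: [0.6151, -0.2292, 0.0243]
tool_rot: [3.136, 0.176, 0.001]
contact_force: [-0.2, 0.7, -1.4]
grip_width: 0.0357
```

>>> play_rows(
  increments=[
    [[0, 0, 0.08], [0, 0, 0], 26],
    [[0, 0, 0.04], [0, 0, 0], 26],
    [[0, 0, 0.02], [0, 0, 0], 26],
    [[0, 0, 0], [0, 0, 0], 26],
  ],
)

```text
time: 29.18
ee_pos: [0.6149, -0.2291, 0.0204]
tool_rot: [-3.136, -0.176, 0.0]
contact_force: [-0.9, 0.2, -1.7]
grip_width: 0.0359
```

>>> play_rows(
  increments=[
    [[0, 0, 0.03], [0, 0, 0], 26],
    [[0, 0, 0], [0, 0, 0], 26],
    [[0, 0, 0], [0, 0, 0], 26],
  ],
)

```text
time: 29.43
ee_pos: [0.6149, -0.2291, 0.0204]
tool_rot: [-3.137, -0.176, -0.0]
contact_force: [-3.1, 1.0, 5.9]
grip_width: 0.0361
```

Contact at 20.4 mm. I'll release, retreat and take a look.

>>> play_rows(
  increments=[
    [[0, 0, 0], [0, 0, 0], 34],
    [[0, 0, 0], [0, 0, 0], 44],
    [[0, 0, 0], [0, 0, 0], 58],
    [[0, 0, 0], [0, 0, 0], 64],
    [[0, 0, -0.4], [0, 0, 0], 64],
  ],
)

```text
time: 29.85
ee_pos: [0.6137, -0.2285, 0.0281]
tool_rot: [-3.135, -0.176, 0.004]
contact_force: [0.6, 0.1, -0.8]
grip_width: 0.059
```

>>> play_rows(
  increments=[
    [[0, 0, -0.8], [0, 0, 0], 64],
    [[0, 0, -1], [0, 0, 0], 64],
    [[0, 0, -1], [0, 0, 0], 64],
    [[0, 0, -1], [0, 0, 0], 64],
    [[-1, 0, -1], [0, 0, 0], 64],
  ],
)

```text
time: 30.27
ee_pos: [0.5941, -0.2323, 0.152]
tool_rot: [3.135, 0.177, 0.008]
contact_force: [0.5, -0.7, 0.3]
grip_width: 0.0641
```

>>> play_rows(
  increments=[
    [[-1, 0.9, 0], [0, 0, 0], 64],
    [[-1, 0.9, 0], [0, 0, 0], 64],
    [[-1, 0.9, 0], [0, 0, 0], 64],
    [[-1, 0.9, 0], [0, 0, 0], 64],
    [[-1, 0.9, 0], [0, 0, 0], 64],
  ],
)

```text
time: 30.68
ee_pos: [0.4775, -0.3587, 0.1506]
tool_rot: [3.136, 0.176, 0.001]
contact_force: [-0.1, -0.9, 0.3]
grip_width: 0.0638
```

>>> play_rows(
  increments=[
    [[0, 1, 0], [0, 0, 0], 64],
    [[0, 1, 0], [0, 0, 0], 64],
    [[0, 0, 0], [0, 0, 0], 64],
    [[0, 0, 0], [0, 0, 0], 64],
    [[0, 0, 0], [0, 0, 0], 64],
  ],
)

```text
time: 31.1
ee_pos: [0.4838, -0.4066, 0.1498]
tool_rot: [-3.136, -0.175, 0.0]
contact_force: [-0.2, -0.5, -0.0]
grip_width: 0.0637
```

Run:
```python
from h import *
from station import get_image,sense
D={}
for n in("top","scene"):
    d=get_image(n);D[n]=d;pickle.dump(d,open(n+"3.pkl","wb"));cv2.imwrite(f"pics/{n}3.png",d["image"][:,:,::-1])
full=np.ones((480,640),bool)
for n,d in D.items():
    P=cloud(d,full)
    for k,(x,y,r,lo,hi) in dict(g1=(.626,.0357,.035,.03,.06),g2=(.637,-.0456,.035,.03,.06),v1=(.635,.172,.04,.03,.045),v2=(.636,.257,.04,.03,.045),cy=(.6145,-.216,.08,.03,.06)).items():
        Q=P[(np.hypot(P[:,0]-x,P[:,1]-y)<r)&(P[:,2]>lo)&(P[:,2]<hi)]
        R=cv2.minAreaRect((Q[:,:2]*1000).astype(np.float32))
        A=np.c_[Q[:,:2]-Q[:,:2].mean(0),np.ones(len(Q))];c=np.linalg.lstsq(A,Q[:,2],rcond=None)[0]
        print(n,k,len(Q),np.round(R[0],1),np.round(R[1],1),round(R[2],1),"z",np.round(np.percentile(Q[:,2],[10,50,95])*1000,1),"slope deg",np.round(np.degrees(c[:2]),1))
print(sense()["time"])
```

```text
top g1 570 [626.8  38.3] [48.8 49.5] 15.5 z [39.7 42.5 45.8] slope deg [1.3 0.5]
top g2 586 [637.1 -43.4] [50.3 49.8] 14.8 z [39.6 42.4 45.7] slope deg [ 1.7 -0.8]
top v1 416 [635.5 168.6] [55.6 38.9] 88.0 z [34.9 39.7 42.7] slope deg [1.1 2. ]
top v2 392 [636. 254.] [56.1 39.2] 86.0 z [35.4 39.4 42.4] slope deg [0.8 1.1]
top cy 1114 [ 614.1 -217. ] [ 41.5 125.6] 6.9 z [36.1 41.1 46.9] slope deg [ 0.7 -1.1]
scene g1 465 [626.4  37.4] [47.2 51.8] 66.6 z [37.3 44.3 46.6] slope deg [-6.7  2.6]
scene g2 504 [637.4 -44.3] [48.9 51.1] 85.7 z [37.2 44.2 46.8] slope deg [-5.7  2.2]
scene v1 312 [635.4 169.6] [57.4 40.1] 89.4 z [32.7 41.1 43.7] slope deg [-3.8  3.8]
scene v2 304 [635.3 253.8] [56.6 40.8] 89.6 z [32.4 40.9 43.7] slope deg [-4.1  4.9]
scene cy 1093 [ 613.3 -217.2] [ 42.9 126.1] 6.6 z [33.5 43.  48.5] slope deg [-6.4 -2.5]
31.2
```

View pics/top3.png

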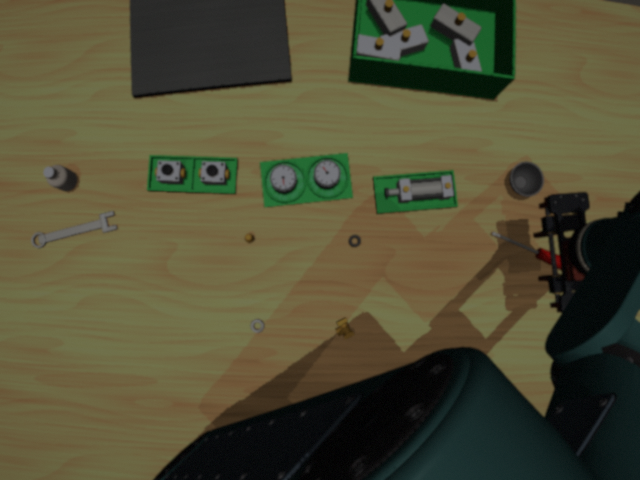

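View pics/scene3.png

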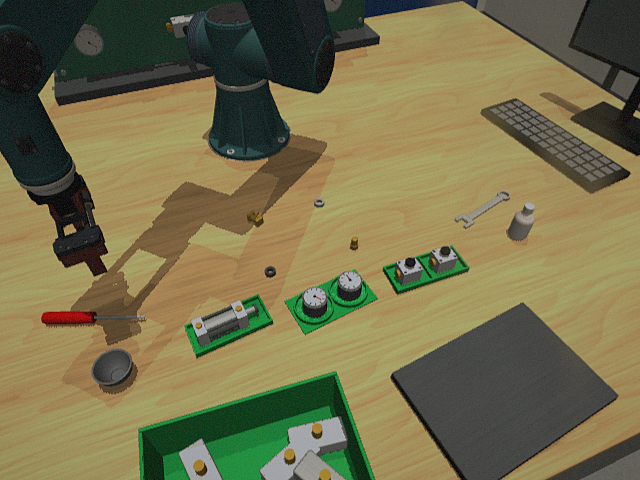

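All five parts are in their trays, with tops at the expected heights and level in the top view. The gripper is clear at about (570,245) in the top picture, so I'm handing in.

```bash
python3 -c "
from station import *
print(job_done(), sense()['time'])"
```

```text
the job is handed in; nothing more can be done
the job is handed in; nothing more can be done
```

All five parts are back in their green trays, and the job was handed in at about 31 s of the 106 s allowed. I placed the gauges first, then the valves, then the cylinder. Each was lowered until the force reading showed it touching the tray floor, then released.

**Last checks, from both cameras:**

| Part | Tray position | Distance from centre | Measured top height |
|---|---|---|---|
| Gauges | one in each round well | 2–3 mm | 42 mm (expected 42) |
| Valves | one in each bay, length along the tray | 3–4 mm, about 8 mm from the nearest wall | 40 mm (expected 40) |
| Cylinder | long tray, aligned with it, rod towards +y | 1 mm | about 44 mm at the heads by design; median reading 41 mm over the whole body |

- **Flatness:** the top camera shows slopes of at most about 2°, close to its noise.
- **Disagreement:** the scene camera gave larger slopes, up to about 7°. I put this down to it also seeing the parts' sides, because the heights and outlines still match parts lying flat.
- **Forces and clearance:** the largest force I saw was about 10 N. The gripper ended about 15 cm above the bench, clear of everything.

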